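Start a griddle batch on the camp-kitchen cart

ROBOT

A 6-joint arm with a two-finger parallel gripper is mounted at the origin on the work surface. World frame = base frame: x ahead of the robot, y to its left, z up, the work surface at z = 0. Lengths are in mm, angles in rad, forces in N, time in s.
With the tool pointing down it reaches from about 350 to 875 mm from the base axis. Payload 4.2 kg.
Tool frame: the origin (TCP) lies at the very end of the fingers, on their centre line; the grasp point (between the pads) lies 19 mm behind it; z points along the fingers, y is the line along which they close (so a half turn about z gives the same grasp; the last joint's range is limited). The gripper opens to 85 mm and grips with 20 to 120 N. Pads are 22 mm wide; open, the fingers measure 114 mm over their backs; the gripper's body (76 mm by 85 mm) begins 54 mm behind the grasp point. The pads swing forward as they close: fully open they stand 13 mm farther back than shut.
Start: joints at [1.568, 0.385, 0.008, 0, -1.194, -0.259], TCP at [161.73, 603.691, 231.312] pointing down, gripper open.
Joint ranges: [-3.14, 3.14], [-1.21, 2.06], [-1.07, 1.41], [-3.16, 2.05], [-2.99, -0.16], [-3.1, 3.1]. Speed limits (rad/s): [2.79, 2.79, 3.14, 3.14, 3.14, 3.14].

INTERFACE

Orientations are given as a unit quaternion [x, y, z, w].
In Python, from bench import monitor, get_image, camera_info, job_done gives the robot as it stands.
- The arm moves only by the tool send_rows, never from a script. Its argument "series" is a list of rows, each a list of 3 entries, a list of its own where there are three numbers: the shift along the tool's x, y, z in mm, then the turn, a rotation vector about the tool's x, y, z in rad, then the finger opening in mm, from 0 to 85.4. A call has 1 to 8 rows; each row shifts and turns the commanded pose from where the row before left it, along the tool's axes as they then stand; what a row does not reach is not made up. A row lasts 1/10 s, in which the tool goes at most 50 mm and 8.59 degrees, less where a joint would pass 70% of its speed; a pose out of reach is approached as far as the arm can. A call with a gripper value outside its range is refused whole. The fingers move at their own pace and stop on an object; the grip force is fixed at half the most. Time passes only in rows, so rows that do not move let the fingers close. It gives the time, the measured TCP pose, the force, the opening and the grip force at its end, in the units of the state.
- monitor.read_state(): the state, without advancing time (a new reading comes with each control period).
- get_image(name): name is "side" or "top"; returns the picture (480x640x3 uint8, red, green, blue); there is no depth.
- camera_info(name): a dict with "intrinsics" (3x3 intrinsics, pixels), "dist_coeffs" ([k1, k2, p1, p2, k3] as OpenCV has them; the pictures are not rectified), "R" (3x3) and "t" (3): a world point X has camera coordinates R X + t. Camera axes: x right, y down, z forward; pixel columns grow to the right and rows downward; lengths in mm; the calibration is good to about 2 mm. A picture is of the moment at which its call begins. camera_info takes no time and is no camera call.
- job_done(): hands the job in; it is judged then, once.
The state is a dict: "clock": time; "joints": joint angles; "joint_vel": joint speeds; "joint_efforts": joint torques, N m; "position": TCP position; "ee_rot": TCP orientation; "contact_force": force on the tool from outside, world axes, zero at the start; "wrist_torque": the same for the moment, N m; "gripper_width": finger opening in mm; "grasp_force": force on a finger pad.
Only numpy, scipy, OpenCV 4.12 (cv2) and the standard library are available. Lean on these libraries where they do the work, as an engineer would, in place of code of your own. Each camera call takes 0.05 s, during which the arm holds its last target. There are 200 camera calls.

TASK

Start the hash-brown batch: draw the red-handled safety pin out of the gas isolator and park it upright in the notch on the isolator's side with its collar resting on the plate, then lay every frozen hash-brown bar flat on the griddle inside its rim while the gas is still off. Next turn the yellow gas handle to on, press the red igniter button all the way down and let it go, and last wind the orange timer key clockwise, in several partial turns, until it is fully wound. At the end everything must be let go and still in place, and the spoon, cup, lighter and salt jar must be left where they are.

Things in the scene. Friction and masses are not known exactly. Their poses are not given: they have to be found in the camera images.
- lock_pin: the safety pin, round: steel shank 12 mm wide, 48 mm long; above it a steel collar 28 mm wide, 6 mm thick; on top a red handle 24 mm wide, 45 mm tall; 120 g. Origin at the foot of the shank, z up along the pin. At the start it stands upright in the bore of the grey gas isolator block and locks the yellow handle
- pin_collar (a point): point on the pin's axis at the underside of its collar, 48 mm above the pin's foot; the red handle runs from 6 to 51 mm above this point
- bore (a point): centre of the mouth of the pin's bore (14 mm wide, 40 mm deep) in the grey isolator's top, 45 mm above the cart. Axes of the isolator: x along its 120 mm length from handle axis to pin (60 mm), z up. The pin also passes between two prongs of the handle (top 11 mm above the mouth) that carry its collar; lifted 50 mm, the pin is free
- notch (a point): where the parked pin's axis belongs, on the top (60 mm above the cart) of the 8 mm side plate, 56 mm from the bore on the isolator's -y side. The U-shaped notch is 17 mm wide, open towards -y (mouth 21 mm away) and from above; its closed end is 13 mm away at +y. The parked pin hangs with its shank in the notch, collar lying on the plate. Axes as the isolator's
- gas_handle (a joint): angle of the yellow gas handle about the upright axis: 0 = off (handle across the isolator), 1.57 = on (handle in line with it); it grows counterclockwise seen from above. Both ends are sprung detents: the handle snaps to the nearer end from either side of the middle (0.79); turning it takes up to about 0.25 N m. With the pin in its bore it cannot turn
- gas_handle_grip (a point): on the axis of the yellow gas handle, at the height to grip (83 mm above the cart top). The handle is an upright paddle 60 mm long (along this point's y), 12 mm thick (along its x), from 17 mm above to 23 mm below this point; the point turns with it
- timer_key (a joint): angle of the orange winding key on the clockwork timer, clockwise seen from above, 0 = run down, 4.0 = fully wound, at a hard stop. It starts between 0 and 0.5, stays where it is left, and takes 0.08 to 0.13 N m to turn
- timer_key_grip (a point): on the axis of the timer's key, at the height to grip (85 mm above the cart top). The key is an upright orange wing 60 mm long (along this point's x), 10 mm thick (along its y), from 15 mm above to 21 mm below this point; the point turns with it. The timer is a white box 90 x 90 x 48 mm
- igniter (a joint): travel of the red push-button igniter: 0 = up, 0.006 m = fully pressed (5 N); it springs back
- igniter_top (a point): centre of the top of the red igniter button (30 mm wide) on the front deck of the green two-burner stove, z up; it is pressed straight down
- griddle_center (a point): centre of the cooking surface of the black griddle on the stove. The flat inside is 200 mm along this point's x (away from the robot) and 280 mm along its y; a rim 8 mm high and 8 mm thick runs round it; z up
- hash1: a rigid frozen hash-brown bar, golden brown, 80 x 45 x 22 mm, 70 g; origin at the centre of its underside, x along its 80 mm length, z up. At the start it lies flat on the thin baking mat (3 mm thick); there are two to four bars in a run, the others are absent (None)
- hash2: a rigid frozen hash-brown bar, golden brown, 80 x 45 x 22 mm, 70 g; origin at the centre of its underside, x along its 80 mm length, z up. At the start it lies flat on the thin baking mat (3 mm thick); there are two to four bars in a run, the others are absent (None)
- hash3: a rigid frozen hash-brown bar, golden brown, 80 x 45 x 22 mm, 70 g; origin at the centre of its underside, x along its 80 mm length, z up. At the start it lies flat on the thin baking mat (3 mm thick); there are two to four bars in a run, the others are absent (None)
- hash4: a rigid frozen hash-brown bar, golden brown, 80 x 45 x 22 mm, 70 g; origin at the centre of its underside, x along its 80 mm length, z up. At the start it lies flat on the thin baking mat (3 mm thick); there are two to four bars in a run, the others are absent (None)
- spoon: wooden spoon, 220 mm long, lying on the cart; not to be moved
- cup: tin measuring cup, 76 mm wide and 60 mm tall; not to be moved
- lighter: yellow plastic lighter, 90 x 24 x 12 mm, lying on the drawer side of the cart; not to be moved
- salt_jar: glass salt jar with red cap, 56 mm wide and 90 mm tall; not to be moved
Mind the look-alikes: they are no part of the job. Leave any pink look-alike of the hash3 alone. Leave any pink look-alike of the hash4 alone.

How it is judged (in metres and radians):
On the way, in this order (a step that is already met when the one before it is completed fails the run):
1. the pin is out of the bore and parked in the side notch, let go, with the gas off (horizontal distance between pin_collar and notch below 0.01 m and z of pin_collar in the frame of notch between -0.004 and 0.004 m and angle between lock_pin's own z axis and vertical below 0.15 rad and contact force between the fingers and lock_pin below 0.05 N and value of joint gas_handle below 0.2 rad), for 0.2 s.
2. every bar lies flat on the griddle, let go, with the gas off (x of hash1 in the frame of griddle_center between -0.1 and 0.1 m and y of hash1 in the frame of griddle_center between -0.14 and 0.14 m and z of hash1 in the frame of griddle_center between -0.005 and 0.005 m and angle between each of hash1, hash2, hash3, hash4's own z axis and vertical below 0.1 rad and x of hash2 in the frame of griddle_center between -0.1 and 0.1 m and y of hash2 in the frame of griddle_center between -0.14 and 0.14 m and z of hash2 in the frame of griddle_center between -0.005 and 0.005 m and x of hash3 in the frame of griddle_center between -0.1 and 0.1 m and y of hash3 in the frame of griddle_center between -0.14 and 0.14 m and z of hash3 in the frame of griddle_center between -0.005 and 0.005 m and x of hash4 in the frame of griddle_center between -0.1 and 0.1 m and y of hash4 in the frame of griddle_center between -0.14 and 0.14 m and z of hash4 in the frame of griddle_center between -0.005 and 0.005 m and contact force between the fingers and hash1 below 0.05 N and contact force between the fingers and hash2 below 0.05 N and contact force between the fingers and hash3 below 0.05 N and contact force between the fingers and hash4 below 0.05 N and contact force between the fingers and lock_pin below 0.05 N and value of joint gas_handle below 0.2 rad), for 0.2 s.
3. the gas handle is on (value of joint gas_handle above 1.45 rad), for 0.1 s.
4. the igniter is pressed down with the gas on (value of joint igniter above 0.0042 m and value of joint gas_handle above 1.45 rad), for 0.05 s.
5. the timer key is fully wound (over 3.7 rad of 4.0) (value of joint timer_key above 3.7 rad), for 0.2 s.
At the end, for the whole second after the job is handed in: pin upright (0.15 rad) within 10 mm of the notch point, collar within 4 mm of the plate top; every bar flat (0.10 rad, 5 mm) on the griddle inside the rim; gas handle over 1.45 rad; igniter up; timer key over 3.7 rad; all let go and at rest (horizontal distance between pin_collar and notch below 0.01 m and z of pin_collar in the frame of notch between -0.004 and 0.004 m and angle between lock_pin's own z axis and vertical below 0.15 rad and x of hash1 in the frame of griddle_center between -0.1 and 0.1 m and y of hash1 in the frame of griddle_center between -0.14 and 0.14 m and z of hash1 in the frame of griddle_center between -0.005 and 0.005 m and angle between each of hash1, hash2, hash3, hash4's own z axis and vertical below 0.1 rad and x of hash2 in the frame of griddle_center between -0.1 and 0.1 m and y of hash2 in the frame of griddle_center between -0.14 and 0.14 m and z of hash2 in the frame of griddle_center between -0.005 and 0.005 m and x of hash3 in the frame of griddle_center between -0.1 and 0.1 m and y of hash3 in the frame of griddle_center between -0.14 and 0.14 m and z of hash3 in the frame of griddle_center between -0.005 and 0.005 m and x of hash4 in the frame of griddle_center between -0.1 and 0.1 m and y of hash4 in the frame of griddle_center between -0.14 and 0.14 m and z of hash4 in the frame of griddle_center between -0.005 and 0.005 m and value of joint gas_handle above 1.45 rad and value of joint timer_key above 3.7 rad and linear speed of each of hash1, hash2, hash3, hash4, lock_pin below 0.02 m/s and value of joint igniter below 0.002 m); the robot touches nothing.
It fails at once if a bystander (spoon, cup, lighter, salt jar) is moved more than 30 mm or tipped (distance of any of spoon, cup, lighter, salt_jar from where it was at the start of the episode above 0.03 m or angle between any of cup, salt_jar's own z axis and vertical above 0.5 rad).
Of hash1, hash2, hash3, hash4 only 2 to 4 are there at a start; the rules pass over those that are not, and their reading is None.
At some moment in a run one of hash1, hash2, hash3, hash4 may be knocked a few centimetres aside while the robot is not near it.
It also fails if it takes over 210 s, if anything falls off the work surface, if the arm or the gripper's body presses on something with over 40 N, if the wrist force passes 120 N, or if a joint passes its speed limit or range.

## Working session

There is one attempt and no reset: what is moved stays moved. The work goes in short steps, Python scripts to look and compute and a tool call to move; the robot and the scene stay as the last step left them, time stands still between calls to the robot, and variables do not carry over. Pictures are saved under pics/ and viewed, at most 14 in all, crops included, and the job is handed in when it is done.

Besides the shell and the picture viewer there is one more tool, called after "Call:" in YAML: its name, and indented under it one key for each argument. send_rows: Moves the arm, as the interface text tells. Its arguments: {"type":"object","properties":{"series":{"type":"array"}},"required":["series"]}

```bash
ls; mkdir -p pics; python3 - <<'E'
from bench import monitor,get_image,camera_info
import cv2
s=monitor.read_state()
for k,v in s.items(): print(k,v)
for n in("side","top"):
    print(n,camera_info(n)); cv2.imwrite(f"pics/{n}0.png",get_image(n)[:,:,::-1])
E
```

```text
pics
clock 0.0
joints [ 1.56759542e+00  3.85579862e-01  6.63435447e-03 -5.35461560e-04
 -1.19400992e+00 -2.58615454e-01]
joint_vel [-0.00123675 -0.00074714  0.00103123  0.00038876  0.00068643 -0.00107269]
joint_efforts [ 3.05978128e-04 -3.92289805e+01  1.88407445e+01  4.18596983e+00
 -4.52717984e-03 -2.51106144e-06]
position [161.58318505 603.14388518 230.20545037]
ee_rot [ 9.91430247e-01 -1.30632457e-01 -1.09324905e-04  1.10245272e-03]
contact_force [0.37840258 0.30562454 0.25122772]
wrist_torque [-4.87669221e-02  7.80908884e-05 -1.26187993e-02]
grasp_force 0.0
gripper_width 85.11338156604366
side {'intrinsics': array([[460.79028653,   0.        , 314.81257674],
       [  0.        , 460.79028653, 240.5821697 ],
       [  0.        ,   0.        ,   1.        ]]), 'dist_coeffs': array([-0.05528334,  0.        ,  0.        ,  0.        ,  0.        ]), 'R': array([[-0.99840057, -0.05633612, -0.00474836],
       [-0.03261311,  0.64250491, -0.76558724],
       [ 0.04618106, -0.76420787, -0.64331457]]), 't': array([539.04156117, 146.72312555, 989.98016933])}
top {'intrinsics': array([[508.57600712,   0.        , 319.71862473],
       [  0.        , 508.57600712, 240.90760983],
       [  0.        ,   0.        ,   1.        ]]), 'dist_coeffs': array([-0.05051231,  0.        ,  0.        ,  0.        ,  0.        ]), 'R': array([[ 0.00788523, -0.99968483, -0.0238342 ],
       [-0.98901335, -0.0042781 , -0.14776432],
       [ 0.14761578,  0.02473749, -0.98873537]]), 't': array([ -75.9712185 ,  538.32628663, 1250.00560383])}
```

View pics/top0.png

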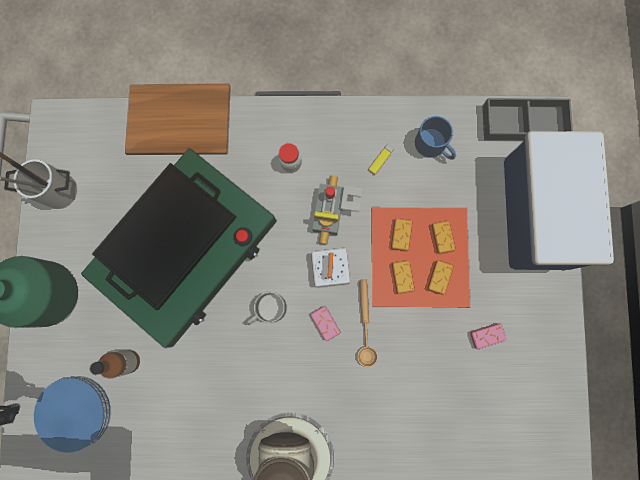

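View pics/side0.png

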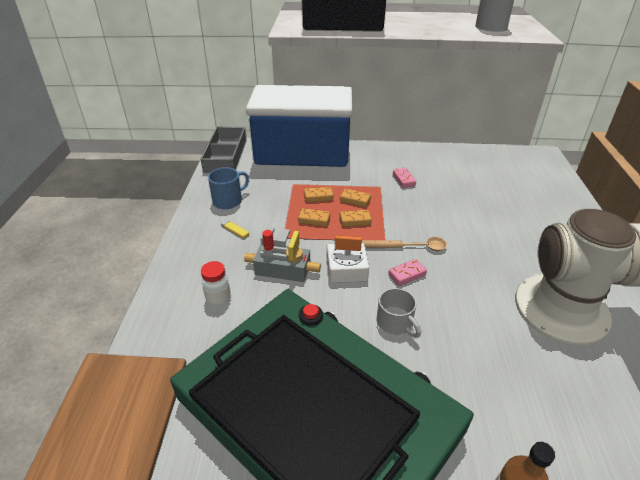

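The top picture shows four golden bars on the mat (about 402,234; 443,236; 402,277; 441,277), the pin at (330,191), the handle at (326,215), the timer at (330,266) and the igniter at (242,236). The griddle sits turned on the left, and the pink look-alikes are at (324,323) and (488,335). The side picture confirms this layout.

```bash
cat > h.py <<'E'
import numpy as np, cv2
from bench import monitor,get_image,camera_info
def px2w(n,u,v,z):
    c=camera_info(n); R=np.array(c["R"]);t=np.array(c["t"])
    p=cv2.undistortPoints(np.array([[[u,v]]],float),c["intrinsics"],c["dist_coeffs"])[0,0]
    d=R.T@np.array([p[0],p[1],1]); o=-R.T@t
    return o+d*(z-o[2])/d[2]
def w2px(n,X):
    c=camera_info(n); X=np.atleast_2d(np.array(X,float))
    return cv2.projectPoints(X,cv2.Rodrigues(np.array(c["R"]))[0],np.array(c["t"]),c["intrinsics"],c["dist_coeffs"])[0][:,0]
def tri(a,b):
    # two-view triangulation: a top px, b side px
    P=[];x=[]
    for n,p in(("top",a),("side",b)):
        c=camera_info(n);P.append(np.c_[c["R"],c["t"]])
        x.append(cv2.undistortPoints(np.array([[p]],float),c["intrinsics"],c["dist_coeffs"])[0].T)
    X=cv2.triangulatePoints(P[0],P[1],x[0],x[1])[:,0];return X[:3]/X[3]
def crop(img,x0,y0,w,h,s,f):
    o=cv2.resize(img[y0:y0+h,x0:x0+w],None,fx=s,fy=s,interpolation=cv2.INTER_CUBIC)
    for i in range(0,w,10): cv2.line(o,(i*s,0),(i*s,12 if (x0+i)%50==0 else 5),(0,0,255) if (x0+i)%50==0 else (255,0,0),1)
    for i in range(0,h,10): cv2.line(o,(0,i*s),(12 if (y0+i)%50==0 else 5,i*s),(0,0,255) if (y0+i)%50==0 else (255,0,0),1)
    cv2.imwrite(f,o)
E
python3 - <<'E'
from h import *
T=cv2.imread("pics/top0.png");S=cv2.imread("pics/side0.png")
crop(T,290,170,80,120,5,"pics/c1.png")
crop(S,230,220,150,80,5,"pics/c2.png")
# bars by colour
hsv=cv2.cvtColor(T,cv2.COLOR_BGR2HSV)
m=cv2.inRange(hsv,(12,120,90),(30,255,255)); m[:, :372]=0; m[:,470:]=0;m[:208]=0;m[308:]=0
m=cv2.morphologyEx(m,cv2.MORPH_CLOSE,np.ones((5,5),np.uint8))
for c in cv2.findContours(m,0,2)[0]:
    if cv2.contourArea(c)>200:
        r=cv2.minAreaRect(c); b=np.array([px2w("top",*p,25)[:2] for p in cv2.boxPoints(r)])
        e=b[1]-b[0];f=b[2]-b[1]; L=e if np.linalg.norm(e)>np.linalg.norm(f) else f
        print(r,b.mean(0).round(1),np.linalg.norm(e).round(1),np.linalg.norm(f).round(1),np.arctan2(L[1],L[0]).round(3))
E
```

```text
((440.3513488769531, 277.10809326171875), (17.79219627380371, 31.320148468017578), 17.10272979736328) [ 449.8 -378.3] 80.0 44.8 -0.319
((402.98651123046875, 276.4189147949219), (31.40020751953125, 17.261892318725586), 80.53767395019531) [ 451.1 -283.8] 44.0 79.3 -2.994
((443.49407958984375, 236.72352600097656), (31.1295223236084, 17.13750648498535), 77.47119140625) [ 553.3 -389. ] 44.4 80.1 -2.955
((401.6199951171875, 234.15997314453125), (17.39482879638672, 30.97127914428711), 8.130102157592773) [ 559.4 -282. ] 80.6 44.6 -0.153
```

View pics/c1.png

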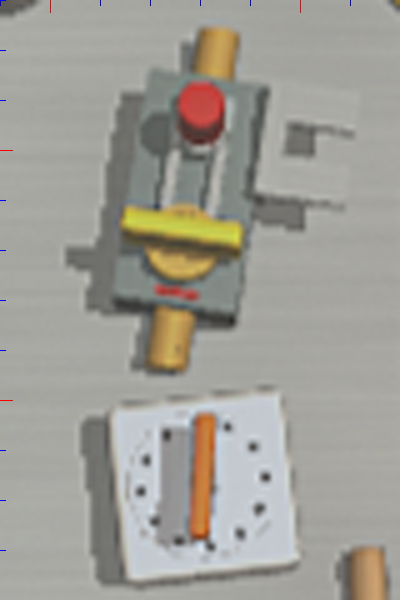

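View pics/c2.png

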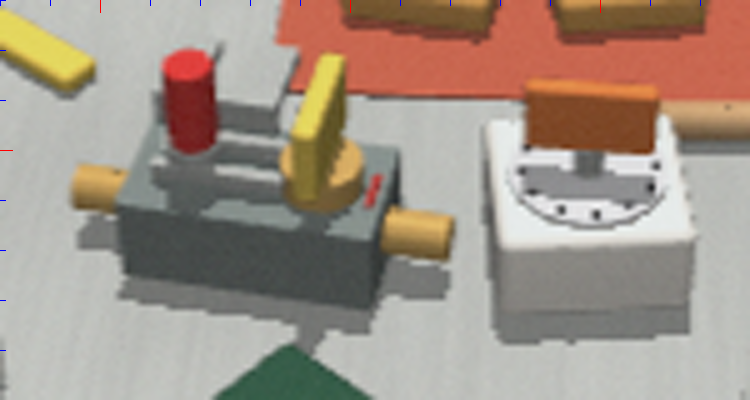

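The crops show the red pin cap at top px (330.2,189.6) and side px (267.8,232.4). The handle top is at top px (326.4,214.4) and the key top at (330.6,265). The notch lies around (352,198).

```bash
python3 - <<'E'
from h import *
for n,a,b,z in(("pin",(330.2,189.6),(267.8,232.4),107),("handle",(326.4,214.2),(293.6,239),100),("key",(330.6,265),(348.4,237.4),100)):
    print(n,"tri",tri(a,b).round(1),"top",px2w("top",*a,z).round(1),"side",px2w("side",*b,z).round(1))
for p in((292+22.6,0),):pass
# timer box top corners (crop px) z=48
for q in((113,408),(280,390),(298,563),(130,580)): print("tim",px2w("top",290+q[0]/5,170+q[1]/5,48).round(1))
for q in((205,413),(200,538)): print("keyend",px2w("top",290+q[0]/5,170+q[1]/5,100).round(1))
for q in((123,211),(240,228)): print("hend",px2w("top",290+q[0]/5,170+q[1]/5,100).round(1))
for q in((150,70),(268,88),(237,318),(112,300)): print("iso",px2w("top",290+q[0]/5,170+q[1]/5,45).round(1))
for q in((285,140),(355,128),(350,150),(311,140)): print("notch",px2w("top",290+q[0]/5,170+q[1]/5,60).round(1))
T=cv2.imread("pics/top0.png");S=cv2.imread("pics/side0.png")
crop(T,75,140,210,210,3,"pics/c3.png")
c=camera_info("top");print(-c["R"].T@c["t"])
E
```

```text
pin tri [652.7 -98.9 105.5] top [655.1 -98.9 107. ] side [649.6 -96.2 107. ]
handle tri [593.9 -89.8  96.2] top [595.4 -89.9 100. ] side [591.1 -84.6 100. ]
key tri [ 471.  -100.6   96.6] top [ 471.4 -100.7  100. ] side [470.3 -96.3 100. ]
tim [510.2 -55.2  48. ]
tim [ 519.7 -139.    48. ]
tim [ 433. -148.   48.]
tim [424.1 -64.5  48. ]
keyend [ 501.4 -101.6  100. ]
keyend [441.2 -99.5 100. ]
hend [600.3 -61.2 100. ]
hend [ 592.1 -118.1  100. ]
iso [685.6 -72.4  45. ]
iso [ 676.2 -132.9   45. ]
iso [ 556.8 -117.4   45. ]
iso [565.7 -54.1  45. ]
notch [ 645.4 -141.2   60. ]
notch [ 651.7 -176.5   60. ]
notch [ 640.3 -173.9   60. ]
notch [ 645.4 -154.3   60. ]
[ 348.490383   -104.56626513 1313.65945956]
```

View pics/c3.png

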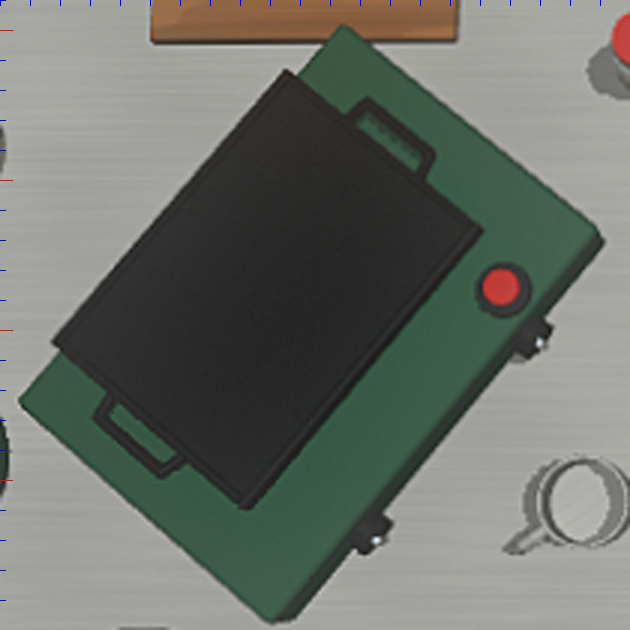

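The griddle's rim corners in the top picture are at about (170.7,164), (235.7,217.3), (157.3,309) and (93.3,254.3). The igniter is at (242,235.7).

```bash
python3 - <<'E'
from h import *
f=lambda q:(75+q[0]/3,140+q[1]/3)
C={"top":(287,72),"right":(482,232),"bot":(247,507),"left":(55,343)}
Sd={"top":(194,395),"right":(284,318),"bot":(417,412)}
for k in Sd: print(k,tri(f(C[k]),Sd[k]).round(1))
print("ign",tri(f((500,286)),(311.5,311.5)).round(1))
for z in(60,80,100,110,120):
    P=[px2w("top",*f(C[k]),z)[:2] for k in C]
    print(z,[np.linalg.norm(P[i]-P[i-1]).round(1) for i in range(4)],np.mean(P,0).round(1),[np.arctan2(*(P[1]-P[2])[::-1]).round(3),np.arctan2(*(P[0]-P[3])[::-1]).round(3)])
S=cv2.imread("pics/side0.png"); crop(S,180,285,260,195,3,"pics/c4.png")
E
```

```text
top [720.8 302.6  92.2]
right [589.2 133.6  90.2]
bot [363.2 315.7  95.2]
ign [541.4 117.   93.1]
60 [np.float64(301.4), np.float64(223.5), np.float64(298.5), np.float64(219.7)] [548.  320.5] [np.float64(-0.683), np.float64(-0.67)]
80 [np.float64(296.6), np.float64(219.9), np.float64(293.8), np.float64(216.2)] [544.8 313.7] [np.float64(-0.683), np.float64(-0.67)]
100 [np.float64(291.8), np.float64(216.3), np.float64(289.0), np.float64(212.7)] [541.6 306.9] [np.float64(-0.683), np.float64(-0.67)]
110 [np.float64(289.4), np.float64(214.5), np.float64(286.6), np.float64(210.9)] [540.  303.5] [np.float64(-0.683), np.float64(-0.67)]
120 [np.float64(287.0), np.float64(212.8), np.float64(284.3), np.float64(209.1)] [538.4 300.2] [np.float64(-0.683), np.float64(-0.67)]
```

View pics/c4.png

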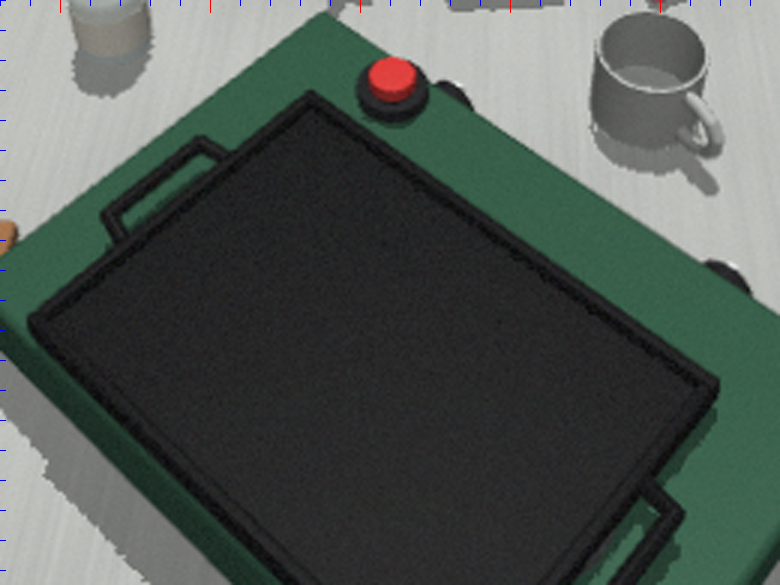

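Call:
send_rows:
  series:
    - [[0,0,0],[0,0,-0.112],85]
    - [[29.5,31,0],[0,0,0],85]
    - [[29.5,31,0],[0,0,0],85]
    - [[29.5,31,0],[0,0,0],85]
    - [[29.5,31,0],[0,0,0],85]
    - [[29.5,31,0],[0,0,0],85]
    - [[29.5,31,0],[0,0,0],85]
    - [[29.5,31,0],[0,0,0],85]

```text
clock: 0.9
position: [334.0, 356.5, 231.1]
ee_rot: [0.997, -0.075, -0.0, 0.0]
contact_force: [0.3, -1.3, 0.5]
gripper_width: 85.1
grasp_force: 0.0
```

Call:
send_rows:
  series:
    - [[29.5,31,0],[0,0,0],85]
    - [[29.5,31,0],[0,0,0],85]
    - [[29.5,31,0],[0,0,0],85]
    - [[29.5,31,0],[0,0,0],85]
    - [[29.5,31,0],[0,0,0],85]
    - [[29.5,31,0],[0,0,0],85]
    - [[29.5,31,0],[0,0,0],85]
    - [[29.5,31,0],[0,0,0],85]

```text
clock: 1.7
position: [530.4, 76.2, 231.0]
ee_rot: [0.997, -0.075, -0.0, 0.0]
contact_force: [0.6, 1.4, 0.3]
gripper_width: 85.2
grasp_force: 0.0
```

Call:
send_rows:
  series:
    - [[29.5,31,0],[0,0,0],85]
    - [[29.5,31,0],[0,0,0],85]
    - [[29.5,31,0],[0,0,0],85]
    - [[0,0,0],[0,0,0],85]
    - [[0,0,0],[0,0,0],85]

```text
clock: 2.2
position: [603.3, -28.3, 230.1]
ee_rot: [0.997, -0.076, -0.001, 0.0]
contact_force: [-0.9, 0.3, -1.2]
gripper_width: 84.7
grasp_force: 0.0
```

```bash
cat >> h.py <<'E'
from scipy.spatial.transform import Rotation
def st(tgt=None,yaw=None):
    """pose, and tool-axis shift/turn to a world target [x,y,z] with tool x at yaw"""
    s=monitor.read_state(); R=Rotation.from_quat(s["ee_rot"]); M=R.as_matrix()
    psi=np.arctan2(M[1,0],M[0,0])
    print("t",round(s["clock"],2),"p",np.round(s["position"],1),"psi",round(psi,3),"tilt",round(np.arccos(-M[2,2]),4),"w",round(s["gripper_width"],1),"g",round(s["grasp_force"],1),"F",np.round(s["contact_force"],1),"j",np.round(s["joints"],2))
    if tgt is not None:
        print("shift",(M.T@(np.array(tgt)-s["position"])).round(1), "turn", None if yaw is None else round((psi-yaw+np.pi)%(2*np.pi)-np.pi,3))
    return s
E
python3 - <<'E'
from h import *
st([653,-98.5,180],-0.15)
E
```

```text
t 2.2 p [603.3 -28.3 230.1] psi -0.152 tilt 0.0022 w 84.7 g 0.0 F [-0.9  0.3 -1.2] j [ 0.22  0.35 -0.05 -0.   -1.18  1.2 ]
shift [59.9 61.9 50. ] turn -0.002
```

Call:
send_rows:
  series:
    - [[30,31,0],[0,0,0],85]
    - [[30,31,0],[0,0,0],85]
    - [[0,0,30],[0,0,0],85]
    - [[0,0,30],[0,0,0],85]
    - [[0,0,30],[0,0,0],60]
    - [[0,0,20],[0,0,0],60]
    - [[0,0,0],[0,0,0],60]
    - [[0,0,0],[0,0,0],60]

```text
clock: 3.0
position: [653.7, -96.6, 122.0]
ee_rot: [0.997, -0.074, 0.0, 0.0]
contact_force: [0.6, -0.5, 0.2]
gripper_width: 59.8
grasp_force: 0.0
```

```bash
python3 - <<'E'
from h import *
st([653,-98.5,70],-0.15)
S=get_image("side")[:,:,::-1].copy();T=get_image("top")[:,:,::-1].copy()
a=cv2.resize(S[160:300,210:330],None,fx=4,fy=4,interpolation=2);b=cv2.resize(T[120:260,290:360],None,fx=4,fy=4,interpolation=2)
cv2.imwrite("pics/d1.png",np.hstack([a,b]))
E
```

```text
t 3.0 p [653.7 -96.6 122. ] psi -0.148 tilt 0.0005 w 59.8 g 0.0 F [ 0.6 -0.5  0.2] j [ 0.1   0.53 -0.04  0.   -1.    1.32]
shift [-0.4  1.9 52. ] turn 0.002
```

View pics/d1.png

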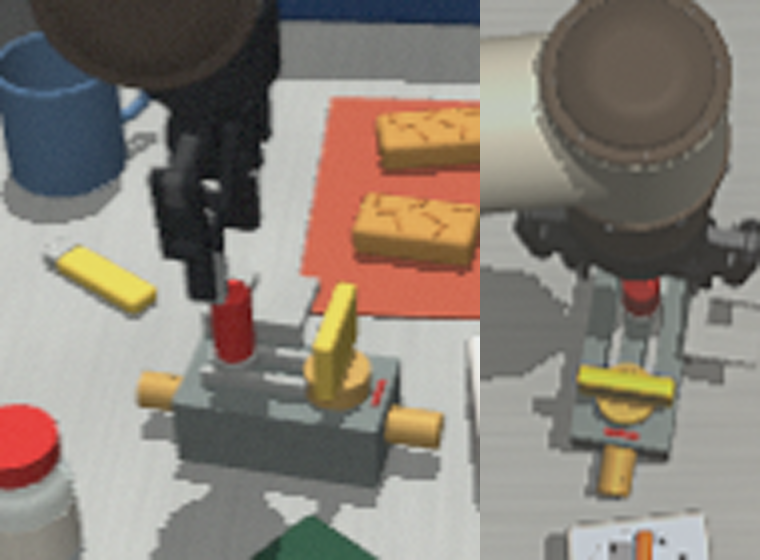

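The pin stands between the open fingers. I'll check the finger position by projection.

```bash
python3 - <<'E'
from h import *
p=np.array([653.7,-97.4,122]); y=np.array([.149,.989,0])
for d in(30,37,44):
  for z in(0,6): print(d,z,(w2px("side",p+y*d+[0,0,z])[0]-[210,160])*4)
print((w2px("side",[653,-98.5,107])[0]-[210,160])*4, (w2px("top",[653,-98.5,107])[0]-[290,120])*4+[480,0])
E
```

```text
30 0 [206.38916312 300.71558237]
30 6 [205.50892816 292.08415234]
37 0 [202.59776662 308.82631691]
37 6 [201.69757722 300.18075751]
44 0 [198.76669241 317.02320007]
44 6 [197.84616264 308.36375786]
[225.69251213 286.84112175] [640.08662748 281.82925757]
```

Call:
send_rows:
  series:
    - [[-1.5,1.5,0],[0,0,0],60]
    - [[0,0,20],[0,0,0],60]
    - [[0,0,20],[0,0,0],60]
    - [[0,0,12],[0,0,0],60]
    - [[0,0,0],[0,0,0],60]

```text
clock: 3.6
position: [650.8, -98.9, 68.0]
ee_rot: [0.997, -0.075, -0.001, 0.0]
contact_force: [-0.1, -0.2, 0.1]
gripper_width: 60.1
grasp_force: 0.0
```

Call:
send_rows:
  series:
    - [[0,0,0],[0,0,0],15]
    - [[0,0,0],[0,0,0],15]
    - [[0,0,0],[0,0,0],15]
    - [[0,0,0],[0,0,0],15]
    - [[0,0,0],[0,0,0],15]
    - [[0,0,0],[0,0,0],15]
    - [[0,0,0],[0,0,0],15]
    - [[0,0,0],[0,0,0],15]

```text
clock: 4.4
position: [652.8, -98.8, 70.8]
ee_rot: [0.997, -0.075, 0.001, 0.0]
contact_force: [-1.1, -0.2, 5.2]
gripper_width: 22.6
grasp_force: 58.6
```

```bash
python3 - <<'E'
from h import *
st([652,-98.5,70],-0.15)
E
```

```text
t 4.4 p [652.8 -98.8  70.8] psi -0.149 tilt 0.0025 w 22.6 g 58.6 F [-1.1 -0.2  5.2] j [ 0.09  0.58 -0.09  0.   -0.89  1.33]
shift [-0.9 -0.2  0.7] turn 0.001
```

Call:
send_rows:
  series:
    - [[0,0,-10],[0,0,0],15]
    - [[0,0,-20],[0,0,0],15]
    - [[0,0,-20],[0,0,0],15]
    - [[0,0,-20],[0,0,0],15]
    - [[0,0,-5],[0,0,0],15]
    - [[0,0,0],[0,0,0],15]
    - [[0,0,0],[0,0,0],15]

```text
clock: 5.1
position: [650.9, -98.8, 143.0]
ee_rot: [0.997, -0.075, -0.001, -0.0]
contact_force: [-1.0, -0.1, -1.5]
gripper_width: 22.6
grasp_force: 59.1
```

Call:
send_rows:
  series:
    - [[0,14,0],[0,0,0],15]
    - [[0,14,0],[0,0,0],15]
    - [[0,14,0],[0,0,0],15]
    - [[0,14,0],[0,0,0],15]
    - [[0,0,0],[0,0,0],15]
    - [[0,0,0],[0,0,0],15]
    - [[0,0,0],[0,0,0],15]

```text
clock: 5.8
position: [643.6, -154.1, 144.3]
ee_rot: [0.997, -0.075, 0.0, -0.0]
contact_force: [-0.6, 0.3, -0.1]
gripper_width: 22.4
grasp_force: 59.1
```

```bash
python3 - <<'E'
from h import *
st([644.5,-154,74],-0.15)
S=get_image("side")[:,:,::-1].copy();T=get_image("top")[:,:,::-1].copy()
a=cv2.resize(S[160:300,210:330],None,fx=4,fy=4,interpolation=2);b=cv2.resize(T[120:260,290:370],None,fx=4,fy=4,interpolation=2)
cv2.imwrite("pics/d2.png",np.hstack([a,b]))
E
```

```text
t 5.8 p [ 643.6 -154.1  144.3] psi -0.15 tilt 0.0001 w 22.4 g 59.1 F [-0.6  0.3 -0.1] j [ 0.01  0.51 -0.01 -0.   -1.05  1.41]
shift [ 0.9 -0.3 70.3] turn 0.0
```

View pics/d2.png

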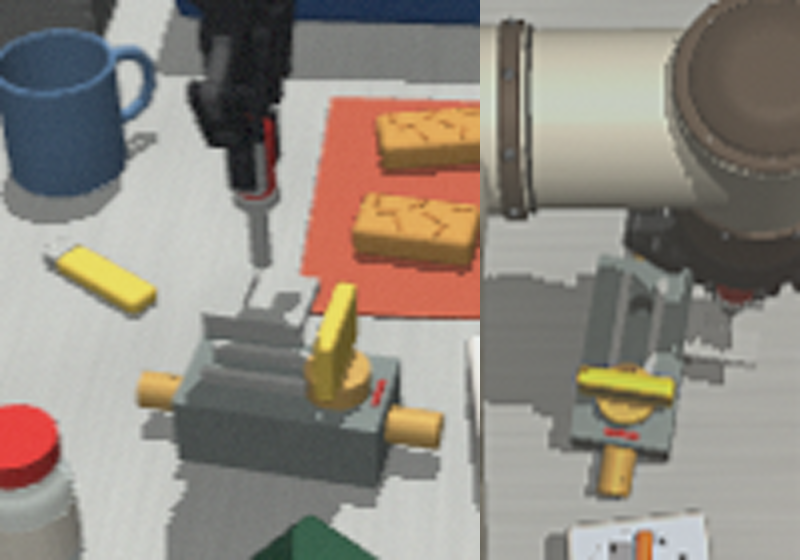

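The pin is held upright at (262,240) in the crop, above the notch plate.

Call:
send_rows:
  series:
    - [[0.5,0,15],[0,0,0],15]
    - [[0,0,10],[0,0,0],15]
    - [[0,0,8],[0,0,0],15]
    - [[0,0,0],[0,0,0],15]
    - [[0,0,0],[0,0,0],15]

```text
clock: 6.4
position: [644.2, -154.2, 111.3]
ee_rot: [0.997, -0.075, -0.0, 0.0]
contact_force: [-0.2, -0.8, -0.6]
gripper_width: 22.6
grasp_force: 59.1
```

Call:
send_rows:
  series:
    - [[0,0,10],[0,0,0],15]
    - [[0,0,10],[0,0,0],15]
    - [[0,0,10],[0,0,0],15]
    - [[0,0,5],[0,0,0],15]
    - [[0,0,0],[0,0,0],15]
    - [[0,0,0],[0,0,0],15]

```text
clock: 7.0
position: [644.1, -154.3, 76.0]
ee_rot: [0.997, -0.075, -0.0, 0.0]
contact_force: [0.7, 0.2, -1.0]
gripper_width: 22.5
grasp_force: 59.6
```

```bash
python3 - <<'E'
from h import *
st([644.5,-154,74],-0.15)
S=get_image("side")[:,:,::-1].copy()
cv2.imwrite("pics/d3.png",cv2.resize(S[200:300,230:330],None,fx=5,fy=5,interpolation=2))
E
```

```text
t 7.0 p [ 644.1 -154.3   76. ] psi -0.15 tilt 0.0001 w 22.5 g 59.6 F [ 0.7  0.2 -1. ] j [ 0.01  0.58 -0.08  0.   -0.91  1.41]
shift [ 0.4 -0.4  2. ] turn 0.0
```

View pics/d3.png

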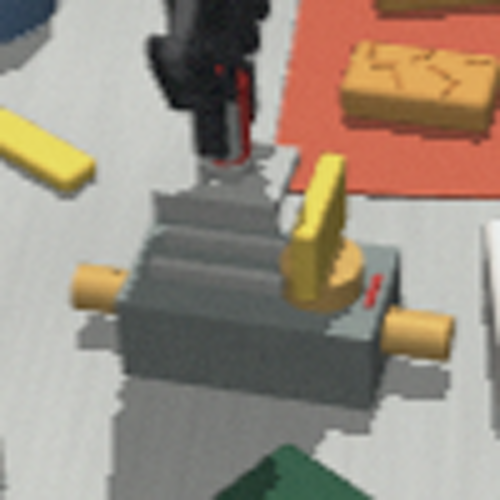

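The shank has gone into the notch, with the collar just above the plate and no side force.

Call:
send_rows:
  series:
    - [[0,0,1],[0,0,0],15]
    - [[0,0,1],[0,0,0],15]
    - [[0,0,0],[0,0,0],15]
    - [[0,0,0],[0,0,0],15]

```text
clock: 7.45
position: [644.2, -154.3, 74.9]
ee_rot: [0.997, -0.075, 0.0, 0.0]
contact_force: [-0.4, 1.0, 2.5]
gripper_width: 22.5
grasp_force: 59.7
```

Call:
send_rows:
  series:
    - [[0,0,0.5],[0,0,0],15]
    - [[0,0,0],[0,0,0],15]
    - [[0,0,0],[0,0,0],15]

```text
clock: 7.75
position: [644.2, -154.3, 74.8]
ee_rot: [0.997, -0.075, 0.0, 0.0]
contact_force: [-1.8, 1.4, 4.5]
gripper_width: 23.0
grasp_force: 59.7
```

Call:
send_rows:
  series:
    - [[0,0,0],[0,0,0],27]
    - [[0,0,0],[0,0,0],32]
    - [[0,0,0],[0,0,0],50]
    - [[0,0,0],[0,0,0],60]
    - [[0,0,0],[0,0,0],60]
    - [[0,0,-20],[0,0,0],60]
    - [[0,0,-30],[0,0,0],60]
    - [[0,0,-40],[0,0,0],60]

```text
clock: 8.55
position: [642.8, -154.1, 162.6]
ee_rot: [0.997, -0.075, -0.002, -0.0]
contact_force: [0.2, -0.2, -0.1]
gripper_width: 60.1
grasp_force: 0.0
```

Call:
send_rows:
  series:
    - [[-30,20,0],[0,0,0],60]
    - [[-30,20,0],[0,0,0],60]
    - [[-30,20,0],[0,0,0],60]
    - [[-20,20,0],[0,0,0],60]
    - [[0,0,0],[0,0,0],60]
    - [[0,0,0],[0,0,0],60]

```text
clock: 9.15
position: [523.3, -217.4, 164.3]
ee_rot: [0.997, -0.075, 0.001, 0.0]
contact_force: [-0.8, 0.4, 0.4]
gripper_width: 60.1
grasp_force: 0.0
```

```bash
python3 - <<'E'
from h import *
st([559.4,-282,60],-0.153)
S=get_image("side")[:,:,::-1].copy();T=get_image("top")[:,:,::-1].copy()
a=cv2.resize(S[180:300,210:330],None,fx=4,fy=4,interpolation=2);b=cv2.resize(T[150:270,290:370],None,fx=4,fy=4,interpolation=2)
cv2.imwrite("pics/d4.png",np.hstack([a,b]))
E
```

```text
t 9.15 p [ 523.3 -217.4  164.3] psi -0.151 tilt 0.0011 w 60.1 g 0.0 F [-0.8  0.4  0.4] j [-0.11  0.34 -0.24  0.   -0.99  1.53]
shift [ 45.3  58.5 104.3] turn 0.002
```

View pics/d4.png

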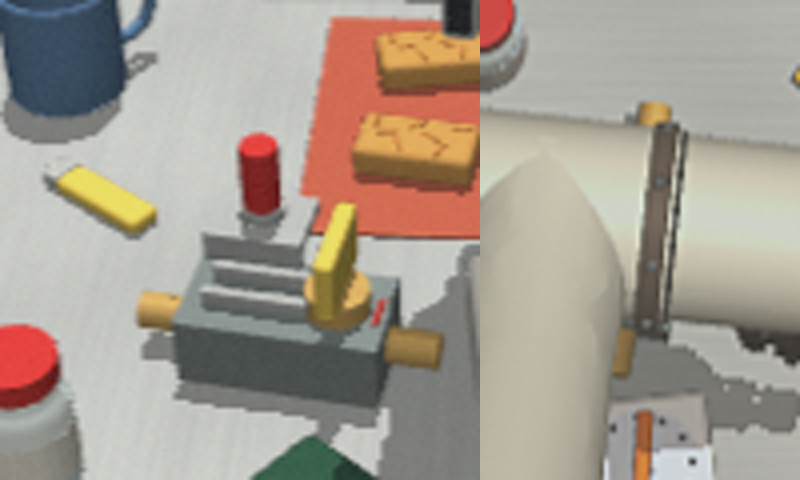

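The pin hangs upright in the notch, with its collar on the plate at crop px (262,215). Next come the bars, starting with bar A.

Call:
send_rows:
  series:
    - [[22.5,29,0],[0,0,0],70]
    - [[22.5,29,0],[0,0,0],70]
    - [[0,0,30],[0,0,0],70]
    - [[0,0,30],[0,0,0],70]
    - [[0,0,30],[0,0,0],70]
    - [[0,0,20],[0,0,0],70]
    - [[0,0,0],[0,0,0],70]
    - [[0,0,0],[0,0,0],70]

```text
clock: 10.05
position: [560.1, -280.8, 53.8]
ee_rot: [0.997, -0.074, -0.0, 0.0]
contact_force: [-0.4, 0.2, 0.7]
gripper_width: 70.4
grasp_force: 0.0
```

Call:
send_rows:
  series:
    - [[0,0,20],[0,0,0],70]
    - [[0,0,15],[0,0,0],70]
    - [[0,0,9],[0,0,0],70]
    - [[0,0,4],[0,0,0],70]
    - [[0,0,0],[0,0,0],70]
    - [[0,0,0],[0,0,0],70]

```text
clock: 10.65
position: [559.9, -281.3, 6.8]
ee_rot: [0.997, -0.075, 0.001, 0.0]
contact_force: [0.4, 0.7, 0.9]
gripper_width: 69.9
grasp_force: 0.0
```

```bash
python3 - <<'E'
from h import *
st([559.4,-282,5],-0.153)
E
```

```text
t 10.65 p [ 559.9 -281.3    6.8] psi -0.149 tilt 0.0019 w 69.9 g 0.0 F [0.4 0.7 0.9] j [-0.21  0.62 -0.23  0.   -0.72  1.63]
shift [-0.4  0.8  1.8] turn 0.004
```

Call:
send_rows:
  series:
    - [[0,0,0],[0,0,0],35]
    - [[0,0,0],[0,0,0],35]
    - [[0,0,0],[0,0,0],35]
    - [[0,0,0],[0,0,0],35]
    - [[0,0,0],[0,0,0],35]
    - [[0,0,-5],[0,0,0],35]
    - [[0,0,-20],[0,0,0],35]
    - [[0,0,-30],[0,0,0],35]

```text
clock: 11.45
position: [557.0, -280.4, 58.9]
ee_rot: [0.997, -0.075, -0.003, -0.001]
contact_force: [-0.6, 0.1, -0.4]
gripper_width: 43.5
grasp_force: 62.5
```

```bash
python3 - <<'E'
from h import *
st([522,387,150],0.89)
E
```

```text
t 11.45 p [ 557.  -280.4   58.9] psi -0.15 tilt 0.0064 w 43.5 g 62.5 F [-0.6  0.1 -0.4] j [-0.21  0.55 -0.2  -0.   -0.83  1.63]
shift [-135.2 -654.7  -89.6] turn -1.04
```

Call:
send_rows:
  series:
    - [[0,0,-13],[0,0,-0.1485],35]
    - [[0,0,-13],[0,0,-0.1485],35]
    - [[0,0,-13],[0,0,-0.1485],35]
    - [[0,0,-13],[0,0,-0.1485],35]
    - [[0,0,-13],[0,0,-0.1485],35]
    - [[0,0,-13],[0,0,-0.1485],35]
    - [[0,0,-13],[0,0,-0.1485],35]
    - [[0,0,0],[0,0,0],35]

```text
clock: 12.25
position: [559.8, -281.3, 153.4]
ee_rot: [0.903, 0.43, 0.001, 0.001]
contact_force: [0.5, 0.5, -0.2]
gripper_width: 43.5
grasp_force: 62.6
```

Call:
send_rows:
  series:
    - [[33,-30,0],[0,0,0],35]
    - [[33,-30,0],[0,0,0],35]
    - [[33,-30,0],[0,0,0],35]
    - [[33,-30,0],[0,0,0],35]
    - [[33,-30,0],[0,0,0],35]
    - [[33,-30,0],[0,0,0],35]
    - [[33,-30,0],[0,0,0],35]
    - [[33,-30,0],[0,0,0],35]

```text
clock: 13.05
position: [537.8, 76.7, 150.9]
ee_rot: [0.904, 0.429, -0.001, -0.0]
contact_force: [0.6, -0.4, -0.5]
gripper_width: 43.7
grasp_force: 62.6
```

Call:
send_rows:
  series:
    - [[33,-30,0],[0,0,0],35]
    - [[33,-30,0],[0,0,0],35]
    - [[33,-30,0],[0,0,0],35]
    - [[33,-30,0],[0,0,0],35]
    - [[33,-30,0],[0,0,0],35]
    - [[33,-30,0],[0,0,0],35]
    - [[0,0,0],[0,0,0],35]
    - [[0,0,0],[0,0,0],35]

```text
clock: 13.85
position: [522.7, 342.7, 150.2]
ee_rot: [0.903, 0.43, -0.001, 0.0]
contact_force: [0.1, 0.1, 0.6]
gripper_width: 43.7
grasp_force: 62.6
```

```bash
python3 - <<'E'
from h import *
st([522,387,92],0.89)
E
```

```text
t 13.85 p [522.7 342.7 150.2] psi 0.889 tilt 0.0029 w 43.7 g 62.6 F [0.1 0.1 0.6] j [ 0.84  0.45 -0.1  -0.   -1.02  1.62]
shift [ 34.1 -28.4  58.1] turn -0.001
```

Call:
send_rows:
  series:
    - [[34,-28.5,0],[0,0,0],35]
    - [[0,0,20],[0,0,0],35]
    - [[0,0,20],[0,0,0],35]
    - [[0,0,15],[0,0,0],35]
    - [[0,0,0],[0,0,0],35]
    - [[0,0,0],[0,0,0],35]

```text
clock: 14.45
position: [523.1, 385.3, 98.2]
ee_rot: [0.903, 0.429, 0.0, -0.0]
contact_force: [-2.9, 0.9, 5.9]
gripper_width: 43.7
grasp_force: 67.3
```

Call:
send_rows:
  series:
    - [[0,0,2],[0,0,0],35]
    - [[0,0,2],[0,0,0],35]
    - [[0,0,0],[0,0,0],35]
    - [[0,0,0],[0,0,0],35]

```text
clock: 14.85
position: [523.1, 385.4, 98.1]
ee_rot: [0.903, 0.429, 0.001, -0.0]
contact_force: [-9.7, -2.6, 20.5]
gripper_width: 43.5
grasp_force: 69.0
```

Call:
send_rows:
  series:
    - [[0,0,2],[0,0,0],35]
    - [[0,0,0],[0,0,0],35]
    - [[0,0,0],[0,0,0],35]

```text
clock: 15.15
position: [523.1, 385.4, 98.1]
ee_rot: [0.903, 0.429, 0.001, -0.0]
contact_force: [-12.3, -4.1, 28.9]
gripper_width: 43.6
grasp_force: 69.9
```

Contact came 10 mm early, so I'll back off and look.

Call:
send_rows:
  series:
    - [[0,0,-5.5],[0,0,0],35]
    - [[0,0,0],[0,0,0],35]
    - [[0,0,0],[0,0,0],35]

```text
clock: 15.45
position: [523.6, 385.7, 98.2]
ee_rot: [0.903, 0.429, 0.001, 0.0]
contact_force: [-2.5, -2.1, 11.5]
gripper_width: 43.5
grasp_force: 67.8
```

```bash
python3 - <<'E'
from h import *
st([522,387,92],0.89)
S=get_image("side")[:,:,::-1].copy();T=get_image("top")[:,:,::-1].copy()
a=cv2.resize(S[280:480,180:440],None,fx=2.3,fy=2.3,interpolation=2);cv2.imwrite("pics/e1.png",a)
cv2.imwrite("pics/top_e1.png",T)
E
```

```text
t 15.45 p [523.6 385.7  98.2] psi 0.888 tilt 0.0011 w 43.5 g 67.8 F [-2.5 -2.1 11.5] j [ 0.88  0.54 -0.09  0.   -0.94  1.57]
shift [-0.  -2.1  6.2] turn -0.002
```

View pics/e1.png

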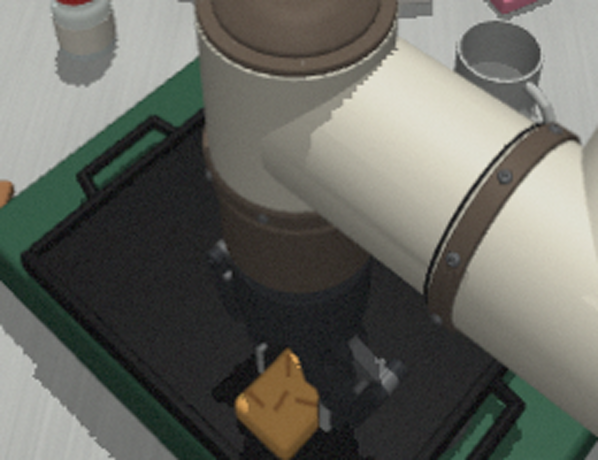

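The bar hangs near (283,405) in the crop and may be tilted, so I'll project the flat model to compare.

```bash
python3 - <<'E'
from h import *
gx=np.array([.629,.777,0]);gy=np.array([-.777,.629,0])
for name,c,p in(("flat95",[523,386,95],0),("tilt16 nose +x down",[523,386,95],0.28),("tilt nose up",[523,386,95],-0.28)):
    ax=gx*np.cos(p)-np.array([0,0,1])*np.sin(p); up=np.cross(ax,gy)*1.0
    X=[np.array(c)+ax*i*40+gy*j*22.5+up*k*22 for k in(1,0) for i,j in((1,1),(1,-1),(-1,-1),(-1,1))]
    print(name,((w2px("side",X)-[180,280])*2.3).round(0).tolist())
for q in((543,309.5,84),(543,309.5,95)):
  X=[np.array(q)+gx*108*i+gy*148*j+[0,0,8] for i,j in((1,1),(1,-1),(-1,-1),(-1,1))]
  print("rim",((w2px("side",X)-[180,285])*3).round(0).tolist(),((w2px("top",X)-[75,140])*3).round(0).tolist())
E
```

```text
flat95 [[283.0, 452.0], [229.0, 401.0], [317.0, 311.0], [371.0, 356.0], [284.0, 467.0], [231.0, 417.0], [317.0, 328.0], [370.0, 372.0]]
tilt16 nose +x down [[278.0, 466.0], [225.0, 416.0], [309.0, 311.0], [364.0, 356.0], [286.0, 473.0], [234.0, 423.0], [316.0, 322.0], [369.0, 366.0]]
tilt nose up [[292.0, 435.0], [237.0, 385.0], [322.0, 316.0], [375.0, 360.0], [286.0, 458.0], [232.0, 408.0], [316.0, 338.0], [368.0, 382.0]]
rim [[442.0, 732.0], [26.0, 324.0], [311.0, 96.0], [717.0, 390.0]] [[54.0, 342.0], [290.0, 71.0], [483.0, 230.0], [245.0, 511.0]]
rim [[442.0, 723.0], [23.0, 313.0], [310.0, 84.0], [721.0, 379.0]] [[48.0, 340.0], [286.0, 67.0], [481.0, 228.0], [240.0, 510.0]]
```

```bash
python3 - <<'E'
from h import *
a=cv2.imread("pics/e1.png")
# re-grab at native resolution for sharper view
S=get_image("side")[:,:,::-1]
c=cv2.resize(S[410:480,265:345],None,fx=8,fy=8,interpolation=2)
T=cv2.imread("pics/top_e1.png")
c=cv2.convertScaleAbs(c,alpha=1.6,beta=10)
cv2.imwrite("pics/e2.png",c)
E
```

```text
(no output)
```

View pics/e2.png

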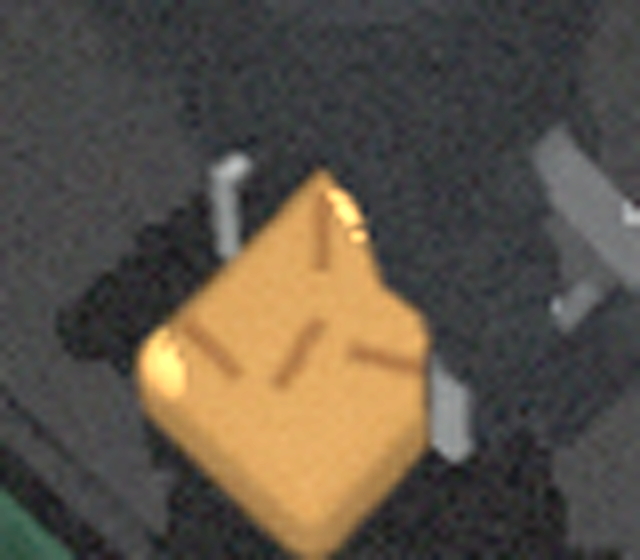

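The bar's end face shows at the lower left, with the nose slightly low. I'll lift it, shift it inward, and probe for the surface again.

Call:
send_rows:
  series:
    - [[0,0,-8],[0,0,0],35]
    - [[-12,0,0],[0,0,0],35]
    - [[0,0,0],[0,0,0],35]
    - [[0,0,0],[0,0,0],35]

```text
clock: 16.0
position: [515.5, 376.7, 103.6]
ee_rot: [0.903, 0.43, -0.001, 0.0]
contact_force: [0.0, -0.4, 0.4]
gripper_width: 43.7
grasp_force: 66.4
```

Call:
send_rows:
  series:
    - [[0,0,2],[0,0,0],35]
    - [[0,0,2],[0,0,0],35]
    - [[0,0,2],[0,0,0],35]
    - [[0,0,0],[0,0,0],35]
    - [[0,0,0],[0,0,0],35]

```text
clock: 16.5
position: [515.6, 377.5, 98.2]
ee_rot: [0.903, 0.43, 0.0, -0.0]
contact_force: [1.3, 0.8, 1.1]
gripper_width: 43.9
grasp_force: 66.5
```

Call:
send_rows:
  series:
    - [[0,0,2],[0,0,0],35]
    - [[0,0,0],[0,0,0],35]
    - [[0,0,0],[0,0,0],35]

```text
clock: 16.8
position: [515.7, 377.6, 98.2]
ee_rot: [0.903, 0.431, 0.001, 0.0]
contact_force: [-3.0, -0.9, 9.2]
gripper_width: 43.8
grasp_force: 67.3
```

Call:
send_rows:
  series:
    - [[0,0,-1],[0,0,0],48]
    - [[0,0,0],[0,0,0],55]
    - [[0,0,0],[0,0,0],65]
    - [[0,0,0],[0,0,0],65]
    - [[0,0,-20],[0,0,0],65]
    - [[0,0,-30],[0,0,0],65]
    - [[0,0,-30],[0,0,0],65]

```text
clock: 17.5
position: [515.3, 377.1, 177.4]
ee_rot: [0.903, 0.43, -0.001, 0.0]
contact_force: [-0.0, -0.3, -0.0]
gripper_width: 64.9
grasp_force: 0.0
```

Call:
send_rows:
  series:
    - [[-30,30,0],[0,0,0],70]
    - [[-30,30,0],[0,0,0],70]
    - [[-30,30,0],[0,0,0],70]
    - [[-30,30,0],[0,0,0],70]
    - [[-30,30,0],[0,0,0],70]
    - [[-30,30,0],[0,0,0],70]
    - [[-30,30,0],[0,0,0],70]
    - [[-30,30,0],[0,0,0],70]

```text
clock: 18.3
position: [550.7, 38.1, 177.3]
ee_rot: [0.903, 0.43, 0.0, 0.0]
contact_force: [0.6, 0.6, 0.4]
gripper_width: 70.1
grasp_force: 0.0
```

```bash
cat >> h.py <<'E'
def bars(zt_g=110,save=None):
    """golden bars in the top view: (world centre, sizes, yaw) on mat (top z 25) or griddle (top z zt_g)"""
    T=get_image("top")[:,:,::-1].copy()
    if save: cv2.imwrite(save,T)
    m=cv2.inRange(cv2.cvtColor(T,cv2.COLOR_BGR2HSV),(12,120,90),(30,255,255))
    m=cv2.morphologyEx(m,cv2.MORPH_CLOSE,np.ones((5,5),np.uint8))
    for c in cv2.findContours(m,0,2)[0]:
        r=cv2.minAreaRect(c); u,v=r[0]
        g=75<u<285 and 140<v<350
        if cv2.contourArea(c)<200 or not(g or 370<u<475 and 200<v<312): continue
        b=np.array([px2w("top",*p,zt_g if g else 25)[:2] for p in cv2.boxPoints(r)])
        e=b[1]-b[0];f=b[2]-b[1]; L=e if np.linalg.norm(e)>np.linalg.norm(f) else f
        print("griddle" if g else "mat",np.round(r[0],1),b.mean(0).round(1),np.linalg.norm(e).round(1),np.linalg.norm(f).round(1),"yaw",((np.arctan2(L[1],L[0])+np.pi/2)%np.pi-np.pi/2).round(3))
E
python3 - <<'E'
from h import *
st(); bars(save="pics/top_f.png")
S=get_image("side")[:,:,::-1]
cv2.imwrite("pics/f1.png",np.hstack([cv2.resize(S[380:480,220:380],None,fx=3,fy=3,interpolation=2),cv2.resize(cv2.imread("pics/top_f.png")[200:300,80:180],None,fx=3,fy=3,interpolation=2)]))
E
```

```text
t 18.3 p [550.7  38.1 177.3] psi 0.89 tilt 0.0001 w 70.1 g 0.0 F [0.6 0.6 0.4] j [ 0.36  0.31 -0.25  0.   -1.01  2.1 ]
mat [440.4 277.1] [ 449.9 -378.5] 79.7 44.1 yaw -0.319
mat [403.  276.4] [ 451.1 -283.8] 44.0 79.3 yaw 0.148
mat [443.5 236.7] [ 553.3 -389.2] 44.1 80.1 yaw 0.187
```

View pics/f1.png

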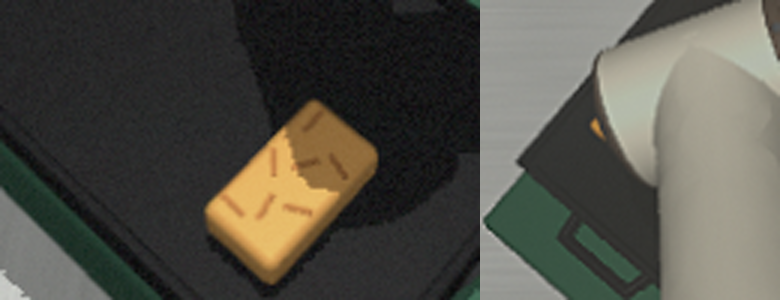

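The bar lies flat on the griddle inside the rim. Now I'll check its height from the side view.

```bash
python3 - <<'E'
from h import *
q=[(207,214),(268,272),(377,150),(316,100)]
for z in(100,106,112,117):
    P=[px2w("side",220+a/3,380+b/3,z)[:2] for a,b in q]
    print(z,np.mean(P,0).round(1),[np.linalg.norm(P[i]-P[i-1]).round(1) for i in range(4)])
E
```

```text
100 [514.2 371.4] [np.float64(79.7), np.float64(40.4), np.float64(80.3), np.float64(40.3)]
106 [514.  374.4] [np.float64(79.0), np.float64(40.0), np.float64(79.6), np.float64(39.9)]
112 [513.8 377.3] [np.float64(78.3), np.float64(39.7), np.float64(78.9), np.float64(39.5)]
117 [513.7 379.8] [np.float64(77.6), np.float64(39.3), np.float64(78.2), np.float64(39.2)]
```

Call:
send_rows:
  series:
    - [[0,0,0],[0,0,0.1406],70]
    - [[0,0,0],[0,0,0.1406],70]
    - [[0,0,0],[0,0,0.1406],70]
    - [[0,0,0],[0,0,0.1406],70]
    - [[0,0,0],[0,0,0.1406],70]
    - [[-7.7,42,0],[0,0,0],70]
    - [[-7.7,42,0],[0,0,0],70]
    - [[-7.7,42,0],[0,0,0],70]

```text
clock: 19.2
position: [551.6, -88.8, 177.2]
ee_rot: [0.996, 0.094, 0.0, -0.0]
contact_force: [-0.5, -0.2, -0.2]
gripper_width: 70.2
grasp_force: 0.0
```

Call:
send_rows:
  series:
    - [[-7.7,42,0],[0,0,0],70]
    - [[-7.7,42,0],[0,0,0],70]
    - [[-7.7,42,0],[0,0,0],70]
    - [[-7.7,42,0],[0,0,0],70]
    - [[-7.7,42,0],[0,0,0],70]
    - [[-7.7,42,0],[0,0,0],70]
    - [[-7.7,42,0],[0,0,0],70]
    - [[0,0,0],[0,0,0],70]

```text
clock: 20.0
position: [552.6, -391.3, 176.0]
ee_rot: [0.996, 0.091, -0.0, 0.0]
contact_force: [-0.3, 0.8, -0.4]
gripper_width: 69.7
grasp_force: 0.0
```

Call:
send_rows:
  series:
    - [[0,0,35],[0,0,0],70]
    - [[0,0,35],[0,0,0],70]
    - [[0,0,30],[0,0,0],70]
    - [[0,0,10],[0,0,0],70]
    - [[0,0,0],[0,0,0],70]
    - [[0,0,0],[0,0,0],70]

```text
clock: 20.6
position: [554.4, -387.3, 68.8]
ee_rot: [0.996, 0.094, 0.001, 0.001]
contact_force: [-0.2, -0.6, 0.2]
gripper_width: 69.9
grasp_force: 0.0
```

```bash
python3 - <<'E'
from h import *
st([553.3,-389,6],.187)
E
```

```text
t 20.6 p [ 554.4 -387.3   68.8] psi 0.188 tilt 0.0026 w 69.9 g 0.0 F [-0.2 -0.6  0.2] j [-0.37  0.61 -0.05  0.   -0.91  2.13]
shift [-1.5  1.4 62.8] turn 0.001
```

Call:
send_rows:
  series:
    - [[0,0.5,25],[0,0,0],70]
    - [[0,0,20],[0,0,0],70]
    - [[0,0,13],[0,0,0],70]
    - [[0,0,4],[0,0,0],70]
    - [[0,0,0],[0,0,0],70]
    - [[0,0,0],[0,0,0],70]

```text
clock: 21.2
position: [554.1, -388.1, 6.7]
ee_rot: [0.996, 0.093, 0.001, 0.001]
contact_force: [-0.4, 0.2, 0.2]
gripper_width: 70.3
grasp_force: 0.0
```

Call:
send_rows:
  series:
    - [[0,0,0],[0,0,0],35]
    - [[0,0,0],[0,0,0],35]
    - [[0,0,0],[0,0,0],35]
    - [[0,0,0],[0,0,0],35]
    - [[0,0,0],[0,0,0],35]
    - [[0,0,-5],[0,0,0],35]
    - [[0,0,-15],[0,0,0],35]
    - [[0,0,-25],[0,0,0],35]

```text
clock: 22.0
position: [551.6, -387.0, 49.1]
ee_rot: [0.996, 0.093, -0.002, -0.001]
contact_force: [0.5, -0.0, 0.2]
gripper_width: 43.6
grasp_force: 62.9
```

Call:
send_rows:
  series:
    - [[0,0,-24],[0,0,-0.1406],35]
    - [[0,0,-24],[0,0,-0.1406],35]
    - [[0,0,-24],[0,0,-0.1406],35]
    - [[0,0,-24],[0,0,-0.1406],35]
    - [[0,0,-24],[0,0,-0.1406],35]
    - [[0,0,0],[0,0,0],35]
    - [[0,0,0],[0,0,0],35]

```text
clock: 22.7
position: [553.0, -387.5, 171.0]
ee_rot: [0.903, 0.429, 0.001, 0.0]
contact_force: [-0.5, -0.0, -1.1]
gripper_width: 43.5
grasp_force: 63.0
```

```bash
python3 - <<'E'
from h import *
st([617.7,298.2,99.5],.89)
E
```

```text
t 22.7 p [ 553.  -387.5  171. ] psi 0.888 tilt 0.0011 w 43.5 g 63.0 F [-0.5 -0.  -1.1] j [-0.37  0.51  0.06 -0.   -1.12  2.83]
shift [ 572.6 -382.7   71.7] turn -0.002
```

Call:
send_rows:
  series:
    - [[35.8,-24,0],[0,0,0],35]
    - [[35.8,-24,0],[0,0,0],35]
    - [[35.8,-24,0],[0,0,0],35]
    - [[35.8,-24,0],[0,0,0],35]
    - [[35.8,-24,0],[0,0,0],35]
    - [[35.8,-24,0],[0,0,0],35]
    - [[35.8,-24,0],[0,0,0],35]
    - [[35.8,-24,0],[0,0,0],35]

```text
clock: 23.5
position: [583.2, -42.6, 168.8]
ee_rot: [0.903, 0.43, -0.002, -0.001]
contact_force: [0.7, 1.3, -0.6]
gripper_width: 43.6
grasp_force: 63.0
```

Call:
send_rows:
  series:
    - [[35.8,-24,0],[0,0,0],35]
    - [[35.8,-24,0],[0,0,0],35]
    - [[35.8,-24,0],[0,0,0],35]
    - [[35.8,-24,0],[0,0,0],35]
    - [[35.8,-24,0],[0,0,0],35]
    - [[35.8,-24,0],[0,0,0],35]
    - [[35.8,-24,0],[0,0,0],35]
    - [[35.8,-24,0],[0,0,0],35]

```text
clock: 24.3
position: [614.5, 300.3, 168.5]
ee_rot: [0.903, 0.43, -0.002, 0.0]
contact_force: [-0.1, -0.1, -0.9]
gripper_width: 44.1
grasp_force: 63.0
```

Call:
send_rows:
  series:
    - [[0,0,20],[0,0,0],35]
    - [[0,0,20],[0,0,0],35]
    - [[0,0,20],[0,0,0],35]
    - [[0,0,0],[0,0,0],35]
    - [[0,0,0],[0,0,0],35]

```text
clock: 24.8
position: [615.2, 298.6, 109.3]
ee_rot: [0.903, 0.43, -0.001, 0.0]
contact_force: [-0.1, -0.7, 0.0]
gripper_width: 43.7
grasp_force: 63.0
```

```bash
python3 - <<'E'
from h import *
st([617.7,298.2,99.5],.89)
E
```

```text
t 24.8 p [615.2 298.6 109.3] psi 0.889 tilt 0.0025 w 43.7 g 63.0 F [-0.1 -0.7  0. ] j [ 0.69  0.58  0.01  0.   -1.01  1.77]
shift [1.3 2.2 9.8] turn -0.001
```

Call:
send_rows:
  series:
    - [[1,2,6],[0,0,0],35]
    - [[0,0,3],[0,0,0],35]
    - [[0,0,2],[0,0,0],35]
    - [[0,0,0],[0,0,0],35]
    - [[0,0,0],[0,0,0],35]

```text
clock: 25.3
position: [617.9, 298.7, 99.7]
ee_rot: [0.903, 0.43, 0.0, -0.0]
contact_force: [0.4, 0.7, 0.1]
gripper_width: 43.9
grasp_force: 63.0
```

Call:
send_rows:
  series:
    - [[0,0,1],[0,0,0],35]
    - [[0,0,1],[0,0,0],35]
    - [[0,0,0],[0,0,0],35]
    - [[0,0,0],[0,0,0],35]

```text
clock: 25.7
position: [617.9, 298.6, 99.7]
ee_rot: [0.903, 0.431, 0.001, 0.0]
contact_force: [-3.5, -1.3, 8.1]
gripper_width: 43.5
grasp_force: 63.9
```

Call:
send_rows:
  series:
    - [[0,0,-1.5],[0,0,0],48]
    - [[0,0,0],[0,0,0],55]
    - [[0,0,0],[0,0,0],65]
    - [[0,0,0],[0,0,0],65]
    - [[0,0,-20],[0,0,0],65]
    - [[0,0,-25],[0,0,0],65]
    - [[0,0,-25],[0,0,0],65]

```text
clock: 26.4
position: [617.5, 298.5, 168.9]
ee_rot: [0.903, 0.43, -0.001, 0.0]
contact_force: [0.3, 0.0, -0.1]
gripper_width: 65.0
grasp_force: 0.0
```

Call:
send_rows:
  series:
    - [[0,0,0],[0,0,0.1484],70]
    - [[0,0,0],[0,0,0.1484],70]
    - [[0,0,0],[0,0,0.1484],70]
    - [[0,0,0],[0,0,0.1484],70]
    - [[0,0,0],[0,0,0.1484],70]
    - [[-17.9,39.4,0],[0,0,0],70]
    - [[-17.9,39.4,0],[0,0,0],70]
    - [[-17.9,39.4,0],[0,0,0],70]

```text
clock: 27.2
position: [581.3, 172.7, 168.3]
ee_rot: [0.997, 0.074, -0.0, 0.0]
contact_force: [0.9, 0.1, 0.4]
gripper_width: 69.5
grasp_force: 0.0
```

Call:
send_rows:
  series:
    - [[-17.9,39.4,0],[0,0,0],70]
    - [[-17.9,39.4,0],[0,0,0],70]
    - [[-17.9,39.4,0],[0,0,0],70]
    - [[0,0,0],[0,0,0],70]
    - [[0,0,0],[0,0,0],70]

```text
clock: 27.7
position: [546.3, 48.2, 169.1]
ee_rot: [0.997, 0.073, 0.0, -0.0]
contact_force: [-0.0, 0.1, 0.1]
gripper_width: 70.0
grasp_force: 0.0
```

```bash
python3 - <<'E'
from h import *
st([451.1,-283.8,60],.148);bars()
E
```

```text
t 27.7 p [546.3  48.2 169.1] psi 0.146 tilt 0.0007 w 70.0 g 0.0 F [-0.   0.1  0.1] j [ 0.38  0.31 -0.27  0.   -0.99  1.33]
shift [-142.6  314.6  108.9] turn -0.002
mat [440.4 277.1] [ 449.7 -378.5] 80.0 44.1 yaw -0.319
mat [403.  276.4] [ 451.1 -283.8] 44.0 79.3 yaw 0.148
griddle [162.2 199.1] [630.5 313.1] 45.6 42.6 yaw -0.67
```

Call:
send_rows:
  series:
    - [[-17.8,39.3,0],[0,0,0],70]
    - [[-17.8,39.3,0],[0,0,0],70]
    - [[-17.8,39.3,0],[0,0,0],70]
    - [[-17.8,39.3,0],[0,0,0],70]
    - [[-17.8,39.3,0],[0,0,0],70]
    - [[-17.8,39.3,0],[0,0,0],70]
    - [[-17.8,39.3,0],[0,0,0],70]
    - [[-17.8,39.3,0],[0,0,0],70]

```text
clock: 28.55
position: [452.5, -283.7, 168.8]
ee_rot: [0.997, 0.075, 0.0, 0.0]
contact_force: [0.8, -0.1, 0.1]
gripper_width: 69.8
grasp_force: 0.0
```

Call:
send_rows:
  series:
    - [[0,0,0],[0,0,0],70]
    - [[0,0,35],[0,0,0],70]
    - [[0,0,35],[0,0,0],70]
    - [[0,0,35],[0,0,0],70]
    - [[0,0,4],[0,0,0],70]
    - [[0,0,0],[0,0,0],70]
    - [[0,0,0],[0,0,0],70]

```text
clock: 29.25
position: [453.6, -282.9, 61.4]
ee_rot: [0.997, 0.075, 0.001, 0.001]
contact_force: [0.3, 0.2, 0.8]
gripper_width: 69.9
grasp_force: 0.0
```

```bash
python3 - <<'E'
from h import *
st([451.1,-283.8,6],.148)
E
```

```text
t 29.25 p [ 453.6 -282.9   61.4] psi 0.149 tilt 0.0032 w 69.9 g 0.0 F [0.3 0.2 0.8] j [-0.25  0.42 -0.43  0.   -0.72  1.97]
shift [-2.8  0.4 55.4] turn 0.001
```

Call:
send_rows:
  series:
    - [[-1.5,0.5,20],[0,0,0],70]
    - [[0,0,18],[0,0,0],70]
    - [[0,0,12],[0,0,0],70]
    - [[0,0,5],[0,0,0],70]
    - [[0,0,0],[0,0,0],70]
    - [[0,0,0],[0,0,0],70]

```text
clock: 29.85
position: [451.1, -283.9, 5.7]
ee_rot: [0.997, 0.074, 0.001, 0.0]
contact_force: [-0.8, -0.8, 0.5]
gripper_width: 69.8
grasp_force: 0.0
```

Call:
send_rows:
  series:
    - [[0,0,0],[0,0,0],35]
    - [[0,0,0],[0,0,0],35]
    - [[0,0,0],[0,0,0],35]
    - [[0,0,0],[0,0,0],35]
    - [[0,0,0],[0,0,0],35]
    - [[0,0,-5],[0,0,0],35]
    - [[0,0,-15],[0,0,0],35]
    - [[0,0,-25],[0,0,0],35]

```text
clock: 30.65
position: [448.6, -283.1, 48.7]
ee_rot: [0.997, 0.073, -0.002, -0.001]
contact_force: [-0.6, 0.0, -1.0]
gripper_width: 43.7
grasp_force: 62.5
```

Call:
send_rows:
  series:
    - [[0,0,-24],[0,0,-0.1484],35]
    - [[0,0,-24],[0,0,-0.1484],35]
    - [[0,0,-24],[0,0,-0.1484],35]
    - [[0,0,-24],[0,0,-0.1484],35]
    - [[0,0,-24],[0,0,-0.1484],35]
    - [[0,0,0],[0,0,0],35]
    - [[0,0,0],[0,0,0],35]

```text
clock: 31.35
position: [449.9, -283.4, 169.7]
ee_rot: [0.903, 0.429, 0.0, -0.0]
contact_force: [-0.3, 0.4, -0.4]
gripper_width: 43.6
grasp_force: 62.6
```

```bash
python3 - <<'E'
from h import *
st([458.8,308.5,100],.89)
E
```

```text
t 31.35 p [ 449.9 -283.4  169.7] psi 0.887 tilt 0.0007 w 43.6 g 62.6 F [-0.3  0.4 -0.4] j [-0.26  0.28 -0.31 -0.   -0.98  2.72]
shift [ 464.5 -366.8   70.1] turn -0.003
```

Call:
send_rows:
  series:
    - [[33.2,-26.2,0],[0,0,0],35]
    - [[33.2,-26.2,0],[0,0,0],35]
    - [[33.2,-26.2,0],[0,0,0],35]
    - [[33.2,-26.2,0],[0,0,0],35]
    - [[33.2,-26.2,0],[0,0,0],35]
    - [[33.2,-26.2,0],[0,0,0],35]
    - [[33.2,-26.2,0],[0,0,0],35]

```text
clock: 32.05
position: [452.7, 13.7, 168.4]
ee_rot: [0.903, 0.429, -0.002, -0.0]
contact_force: [0.8, -0.0, -0.0]
gripper_width: 43.7
grasp_force: 62.6
```

Call:
send_rows:
  series:
    - [[33.2,-26.2,0],[0,0,0],35]
    - [[33.2,-26.2,0],[0,0,0],35]
    - [[33.2,-26.2,0],[0,0,0],35]
    - [[33.2,-26.2,0],[0,0,0],35]
    - [[33.2,-26.2,0],[0,0,0],35]
    - [[33.2,-26.2,0],[0,0,0],35]
    - [[33.2,-26.2,0],[0,0,0],35]

```text
clock: 32.75
position: [456.8, 309.4, 168.0]
ee_rot: [0.903, 0.43, -0.002, 0.001]
contact_force: [0.6, 0.0, -1.0]
gripper_width: 43.6
grasp_force: 62.6
```

Call:
send_rows:
  series:
    - [[0,0,20],[0,0,0],35]
    - [[0,0,20],[0,0,0],35]
    - [[0,0,20],[0,0,0],35]
    - [[0,0,0],[0,0,0],35]
    - [[0,0,0],[0,0,0],35]

```text
clock: 33.25
position: [457.6, 307.8, 108.9]
ee_rot: [0.903, 0.43, -0.001, 0.001]
contact_force: [-0.4, 1.1, 0.7]
gripper_width: 43.6
grasp_force: 62.6
```

```bash
python3 - <<'E'
from h import *
st([458.8,308.5,99.5],.89)
E
```

```text
t 33.25 p [457.6 307.8 108.9] psi 0.889 tilt 0.0028 w 43.6 g 62.6 F [-0.4  1.1  0.7] j [ 0.89  0.38 -0.34  0.   -0.85  1.57]
shift [1.3 0.5 9.4] turn -0.001
```

Call:
send_rows:
  series:
    - [[1,0.5,6],[0,0,0],35]
    - [[0,0,3],[0,0,0],35]
    - [[0,0,1],[0,0,0],35]
    - [[0,0,0],[0,0,0],35]
    - [[0,0,0],[0,0,0],35]

```text
clock: 33.75
position: [459.1, 308.9, 100.1]
ee_rot: [0.903, 0.43, 0.0, -0.0]
contact_force: [0.5, 0.3, -1.5]
gripper_width: 43.8
grasp_force: 62.6
```

Call:
send_rows:
  series:
    - [[0,0,1],[0,0,0],35]
    - [[0,0,1],[0,0,0],35]
    - [[0,0,0],[0,0,0],35]
    - [[0,0,0],[0,0,0],35]

```text
clock: 34.15
position: [459.2, 309.0, 98.9]
ee_rot: [0.903, 0.43, 0.0, -0.0]
contact_force: [-2.9, -1.2, 5.9]
gripper_width: 43.9
grasp_force: 63.2
```

Call:
send_rows:
  series:
    - [[0,0,-1],[0,0,0],48]
    - [[0,0,0],[0,0,0],55]
    - [[0,0,0],[0,0,0],65]
    - [[0,0,0],[0,0,0],65]
    - [[0,0,-20],[0,0,0],65]
    - [[0,0,-25],[0,0,0],65]
    - [[0,0,-25],[0,0,0],65]

```text
clock: 34.85
position: [458.8, 308.6, 169.2]
ee_rot: [0.903, 0.43, -0.001, 0.0]
contact_force: [-0.0, -0.0, 0.2]
gripper_width: 65.0
grasp_force: 0.0
```

Call:
send_rows:
  series:
    - [[0,0,0],[0,0,0.1343],70]
    - [[0,0,0],[0,0,0.1343],70]
    - [[0,0,0],[0,0,0.1343],70]
    - [[0,0,0],[0,0,0.1343],70]
    - [[0,0,0],[0,0,0.1343],70]
    - [[0,0,0],[0,0,0.1343],70]
    - [[0,0,0],[0,0,0.1343],70]
    - [[0,0,0],[0,0,0.1343],70]

```text
clock: 35.65
position: [458.9, 308.8, 168.6]
ee_rot: [0.995, -0.095, -0.0, 0.0]
contact_force: [0.3, -0.6, -0.5]
gripper_width: 70.3
grasp_force: 0.0
```

Call:
send_rows:
  series:
    - [[0,0,0],[0,0,0.1343],70]
    - [[12.9,41,0],[0,0,0],70]
    - [[12.9,41,0],[0,0,0],70]
    - [[12.9,41,0],[0,0,0],70]
    - [[12.9,41,0],[0,0,0],70]
    - [[12.9,41,0],[0,0,0],70]
    - [[12.9,41,0],[0,0,0],70]
    - [[12.9,41,0],[0,0,0],70]

```text
clock: 36.45
position: [454.4, 6.4, 168.9]
ee_rot: [0.987, -0.159, 0.0, -0.0]
contact_force: [2.1, 0.0, -0.3]
gripper_width: 69.6
grasp_force: 0.0
```

```bash
python3 - <<'E'
from h import *
st([449.8,-378.3,60],-.319);bars()
E
```

```text
t 36.45 p [454.4   6.4 168.9] psi -0.318 tilt 0.0005 w 69.6 g 0.0 F [ 2.1  0.  -0.3] j [ 0.37  0.15 -0.49  0.   -0.93  0.88]
shift [116.  366.8 108.9] turn 0.001
mat [440.3 277.1] [ 449.8 -378.3] 80.1 44.5 yaw -0.316
griddle [141.8 252.2] [499.1 356.8] 46.1 135.4 yaw 0.874
griddle [168.  203.8] [618.6 298.2] 45.7 82.2 yaw 0.893
```

Call:
send_rows:
  series:
    - [[12.9,40.8,0],[0,0,0],70]
    - [[12.9,40.8,0],[0,0,0],70]
    - [[12.9,40.8,0],[0,0,0],70]
    - [[12.9,40.8,0],[0,0,0],70]
    - [[12.9,40.8,0],[0,0,0],70]
    - [[12.9,40.8,0],[0,0,0],70]
    - [[12.9,40.8,0],[0,0,0],70]
    - [[12.9,40.8,0],[0,0,0],70]

```text
clock: 37.3
position: [450.1, -336.1, 168.7]
ee_rot: [0.987, -0.159, 0.0, -0.0]
contact_force: [0.7, -0.4, 1.0]
gripper_width: 69.8
grasp_force: 0.0
```

Call:
send_rows:
  series:
    - [[12.9,40.8,0],[0,0,0],70]
    - [[0,0,35],[0,0,0],70]
    - [[0,0,35],[0,0,0],70]
    - [[0,0,35],[0,0,0],70]
    - [[0,0,4],[0,0,0],70]
    - [[0,0,0],[0,0,0],70]
    - [[0,0,0],[0,0,0],70]

```text
clock: 38.0
position: [451.2, -377.7, 61.6]
ee_rot: [0.987, -0.158, 0.001, 0.001]
contact_force: [-0.1, -0.7, 0.7]
gripper_width: 69.6
grasp_force: 0.0
```

```bash
python3 - <<'E'
from h import *
st([449.8,-378.3,6],-.318)
E
```

```text
t 38.0 p [ 451.2 -377.7   61.6] psi -0.318 tilt 0.0033 w 69.6 g 0.0 F [-0.1 -0.7  0.7] j [-0.42  0.49 -0.29  0.   -0.78  1.67]
shift [-1.3  0.9 55.6] turn -0.0
```

Call:
send_rows:
  series:
    - [[0,0,20],[0,0,0],70]
    - [[0,0,18],[0,0,0],70]
    - [[0,0,12],[0,0,0],70]
    - [[0,0,5],[0,0,0],70]
    - [[0,0,0],[0,0,0],70]
    - [[0,0,0],[0,0,0],70]

```text
clock: 38.6
position: [450.6, -377.5, 5.8]
ee_rot: [0.987, -0.159, 0.001, 0.0]
contact_force: [0.7, -0.5, -0.3]
gripper_width: 69.8
grasp_force: 0.0
```

Call:
send_rows:
  series:
    - [[0,0,0],[0,0,0],35]
    - [[0,0,0],[0,0,0],35]
    - [[0,0,0],[0,0,0],35]
    - [[0,0,0],[0,0,0],35]
    - [[0,0,0],[0,0,0],35]
    - [[0,0,-5],[0,0,0],35]
    - [[0,0,-15],[0,0,0],35]
    - [[0,0,-25],[0,0,-0.134],35]

```text
clock: 39.4
position: [448.0, -376.1, 48.2]
ee_rot: [0.996, -0.091, -0.003, -0.001]
contact_force: [1.0, 0.1, -1.5]
gripper_width: 43.6
grasp_force: 62.7
```

Call:
send_rows:
  series:
    - [[0,0,-20],[0,0,-0.134],35]
    - [[0,0,-20],[0,0,-0.134],35]
    - [[0,0,-20],[0,0,-0.134],35]
    - [[0,0,-20],[0,0,-0.134],35]
    - [[0,0,-20],[0,0,-0.134],35]
    - [[0,0,-20],[0,0,-0.134],35]
    - [[0,0,0],[0,0,-0.134],35]
    - [[0,0,0],[0,0,-0.134],35]

```text
clock: 40.2
position: [449.6, -376.8, 170.2]
ee_rot: [0.902, 0.431, 0.0, -0.0]
contact_force: [0.6, 0.1, -1.4]
gripper_width: 43.9
grasp_force: 62.7
```

```bash
python3 - <<'E'
from h import *
st([561,228.3,100],.89)
E
```

```text
t 40.2 p [ 449.6 -376.8  170.2] psi 0.892 tilt 0.0007 w 43.9 g 62.7 F [ 0.6  0.1 -1.4] j [-0.42  0.37 -0.18 -0.   -1.02  2.89]
shift [ 540.9 -293.2   70.5] turn 0.002
```

Call:
send_rows:
  series:
    - [[36,-19.6,0],[0,0,0],35]
    - [[36,-19.6,0],[0,0,0],35]
    - [[36,-19.6,0],[0,0,0],35]
    - [[36,-19.6,0],[0,0,0],35]
    - [[36,-19.6,0],[0,0,0],35]
    - [[36,-19.6,0],[0,0,0],35]
    - [[36,-19.6,0],[0,0,0],35]
    - [[36,-19.6,0],[0,0,0],35]

```text
clock: 41.0
position: [509.6, -53.1, 169.5]
ee_rot: [0.903, 0.429, -0.0, -0.0]
contact_force: [1.9, -0.7, -0.4]
gripper_width: 43.6
grasp_force: 62.7
```

Call:
send_rows:
  series:
    - [[36,-19.6,0],[0,0,0],35]
    - [[36,-19.6,0],[0,0,0],35]
    - [[36,-19.6,0],[0,0,0],35]
    - [[36,-19.6,0],[0,0,0],35]
    - [[36,-19.6,0],[0,0,0],35]
    - [[36,-19.6,0],[0,0,0],35]
    - [[36,-19.6,0],[0,0,0],35]

```text
clock: 41.7
position: [562.5, 228.7, 169.3]
ee_rot: [0.903, 0.429, -0.001, -0.0]
contact_force: [0.6, 0.2, 0.1]
gripper_width: 43.6
grasp_force: 62.7
```

Call:
send_rows:
  series:
    - [[0,0,20],[0,0,0],35]
    - [[0,0,20],[0,0,0],35]
    - [[0,0,20],[0,0,0],35]
    - [[0,0,0],[0,0,0],35]
    - [[0,0,0],[0,0,0],35]

```text
clock: 42.2
position: [563.0, 227.0, 109.7]
ee_rot: [0.903, 0.429, -0.001, 0.0]
contact_force: [-0.9, -0.4, -0.5]
gripper_width: 43.4
grasp_force: 62.7
```

```bash
python3 - <<'E'
from h import *
st([561,228.3,99.5],.89)
E
```

```text
t 42.2 p [563.  227.  109.7] psi 0.887 tilt 0.0012 w 43.4 g 62.7 F [-0.9 -0.4 -0.5] j [ 0.65  0.46 -0.2   0.   -0.91  1.81]
shift [-0.2 -2.3 10.2] turn -0.003
```

Call:
send_rows:
  series:
    - [[0,-2,6],[0,0,0],35]
    - [[0,0,3],[0,0,0],35]
    - [[0,0,1],[0,0,0],35]
    - [[0,0,0],[0,0,0],35]
    - [[0,0,0],[0,0,0],35]

```text
clock: 42.7
position: [561.7, 228.6, 100.1]
ee_rot: [0.903, 0.429, 0.0, -0.0]
contact_force: [-0.2, 0.4, -0.1]
gripper_width: 43.5
grasp_force: 62.7
```

Call:
send_rows:
  series:
    - [[0,0,1],[0,0,0],35]
    - [[0,0,1],[0,0,0],35]
    - [[0,0,0],[0,0,0],35]
    - [[0,0,0],[0,0,0],35]

```text
clock: 43.1
position: [561.8, 228.6, 99.0]
ee_rot: [0.903, 0.429, 0.001, 0.0]
contact_force: [-2.3, -0.4, 5.8]
gripper_width: 43.9
grasp_force: 63.3
```

Call:
send_rows:
  series:
    - [[0,0,-1],[0,0,0],48]
    - [[0,0,0],[0,0,0],55]
    - [[0,0,0],[0,0,0],65]
    - [[0,0,0],[0,0,0],65]
    - [[0,0,-20],[0,0,0],65]
    - [[0,0,-25],[0,0,0],65]
    - [[0,0,-25],[0,0,0.145],65]
    - [[0,0,0],[0,0,0.145],65]

```text
clock: 43.9
position: [563.7, 229.7, 172.9]
ee_rot: [0.957, 0.292, 0.004, -0.001]
contact_force: [0.3, 0.1, 0.3]
gripper_width: 65.1
grasp_force: 0.0
```

Call:
send_rows:
  series:
    - [[0,0,0],[0,0,0.145],40]
    - [[0,0,0],[0,0,0.145],40]
    - [[0,0,0],[0,0,0.145],40]
    - [[0,0,0],[0,0,0.145],40]
    - [[0,0,0],[0,0,0.145],40]
    - [[0,0,0],[0,0,0.145],40]
    - [[0,0,0],[0,0,0.145],40]
    - [[0,0,0],[0,0,0.145],40]

```text
clock: 44.7
position: [561.4, 228.5, 168.6]
ee_rot: [0.96, -0.281, -0.0, 0.0]
contact_force: [-0.6, -0.7, -0.2]
gripper_width: 40.1
grasp_force: 0.0
```

Call:
send_rows:
  series:
    - [[0,0,0],[0,0,0.145],40]
    - [[0,0,0],[0,0,0.145],40]
    - [[0,0,0],[0,0,0.145],40]
    - [[0,0,0],[0,0,0.145],40]
    - [[0,0,0],[0,0,0.145],40]
    - [[0,0,0],[0,0,0.145],40]
    - [[0,0,0],[0,0,0.145],40]
    - [[0,0,0],[0,0,0.145],40]

```text
clock: 45.5
position: [561.4, 228.5, 168.5]
ee_rot: [-0.649, 0.761, 0.0, -0.0]
contact_force: [-0.5, -0.2, -0.3]
gripper_width: 39.8
grasp_force: 0.0
```

Call:
send_rows:
  series:
    - [[38.6,-9.9,0],[0,0,0],40]
    - [[38.6,-9.9,0],[0,0,0],40]
    - [[38.6,-9.9,0],[0,0,0],40]
    - [[38.6,-9.9,0],[0,0,0],40]
    - [[38.6,-9.9,0],[0,0,0],40]
    - [[38.6,-9.9,0],[0,0,0],40]
    - [[0,0,0],[0,0,0],40]

```text
clock: 46.2
position: [584.9, -13.3, 168.5]
ee_rot: [-0.649, 0.761, 0.0, -0.0]
contact_force: [-0.2, -0.1, 0.5]
gripper_width: 39.6
grasp_force: 0.0
```

```bash
python3 - <<'E'
from h import *
st([594,-89,68],-1.72);bars(115,"pics/top_g.png")
E
```

```text
t 46.2 p [584.9 -13.3 168.5] psi -1.728 tilt 0.0009 w 39.6 g 0.0 F [-0.2 -0.1  0.5] j [ 0.25  0.37 -0.18  0.   -1.02 -0.41]
shift [ 73.2 -20.9 100.6] turn -0.008
griddle [158.4 266.9] [463.  311.8] 44.7 69.1 yaw 0.906
griddle [118.3 249.9] [503.5 413. ] 46.0 82.1 yaw 0.889
```

Bar 1 seems to have been knocked along the griddle to about (503,413). I'll move over the handle to clear the view, then use my last picture.

Call:
send_rows:
  series:
    - [[36.5,-10,0],[0,0,0],40]
    - [[36.5,-10,0],[0,0,0],40]
    - [[0,0,0],[0,0,0],40]
    - [[0,0,0],[0,0,0],40]

```text
clock: 46.65
position: [593.8, -84.4, 168.5]
ee_rot: [-0.651, 0.759, 0.0, -0.0]
contact_force: [-0.4, 0.4, 0.0]
gripper_width: 40.0
grasp_force: 0.0
```

```bash
python3 - <<'E'
from h import *
st([594,-89,68],-1.72);bars(115,"pics/top_h.png")
S=get_image("side")[:,:,::-1];cv2.imwrite("pics/side_h.png",S);T=cv2.imread("pics/top_h.png")
a=cv2.resize(S[290:480,180:440],None,fx=2.2,fy=2.2,interpolation=2)
b=cv2.resize(T[150:320,90:250],None,fx=2.2,fy=2.2,interpolation=2)
h=np.zeros((418+0,572+0,3),np.uint8)
a2=cv2.resize(S[300:480,185:425],(480,360),interpolation=2);b2=cv2.resize(T[155:315,90:230],(315,360),interpolation=2)
c2=cv2.resize(S[200:280,225:385],(480,240),interpolation=2)
im=np.zeros((600,795,3),np.uint8);im[:360,:480]=a2;im[:360,480:]=b2;im[360:,:480]=c2
d2=cv2.resize(T[170:290,290:370],(160,240),interpolation=2);im[360:,480:640]=d2
cv2.imwrite("pics/h1.png",im)
E
```

```text
t 46.65 p [593.8 -84.4 168.5] psi -1.724 tilt 0.0004 w 40.0 g 0.0 F [-0.4  0.4  0. ] j [ 0.13  0.39 -0.15 -0.   -1.03 -0.28]
shift [  4.5  -0.9 100.5] turn -0.004
griddle [160.4 268.6] [458.9 306.6] 44.9 82.3 yaw 0.899
griddle [118.3 249.9] [503.5 413. ] 46.0 82.1 yaw 0.889
griddle [180.7 214.4] [591.6 264.3] 45.5 164.8 yaw 0.893
```

View pics/h1.png

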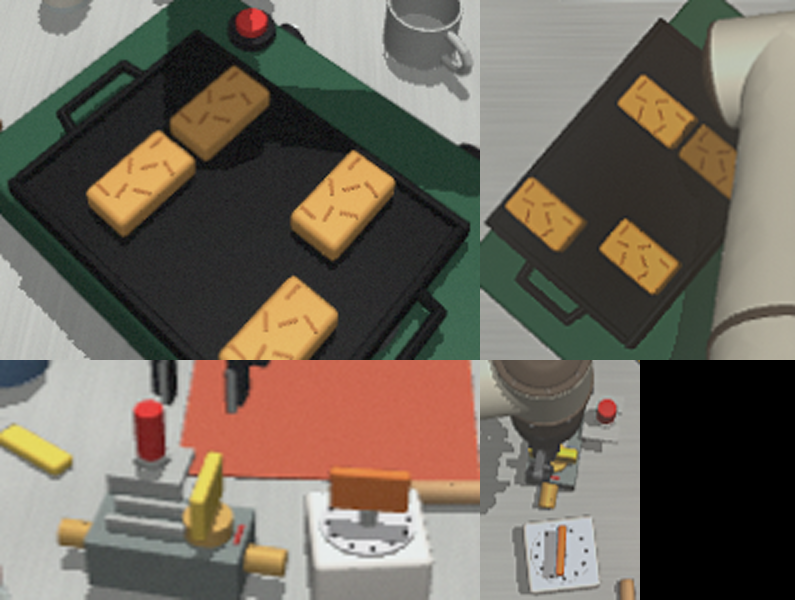

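All four bars lie on the griddle. Bar 1 is near the far rim (top px about 118,250), and the pin is parked. I'll check numerically whether bar 1 is flat.

```bash
python3 - <<'E'
from h import *
a=px2w("side",331.5,438.5,113);b=px2w("side",296,475,113);c=px2w("side",353.5,459,113)
print(a.round(1),b.round(1),c.round(1),np.linalg.norm(a-b),np.linalg.norm(a-c))
gx=np.array([.629,.777,0]);gy=np.array([-.777,.629,0])
# predicted side outline flat vs raised far end, using top-view centre
for z,t in((91,0),(91,-.1)):
    ax=gx*np.cos(t)-np.array([0,0,1])*np.sin(t);up=np.cross(ax,gy)
    base=np.array([503.5,413,z])-gx*40
    P=[base+ax*l+gy*w+up*22 for l,w in((0,-22.5),(0,22.5),(80,-22.5))]
    print(t,w2px("side",P).round(1).tolist(),w2px("top",P).round(1).tolist())
# same for bar 3 as reference
P=[np.array([458.9,306.6,91])+gx*l+gy*w+[0,0,22] for l,w in((-40,-22.5),(-40,22.5),(40,-22.5))]
print("bar3",w2px("side",P).round(1).tolist())
E
```

```text
[494.3 373.6 113. ] [540.7 428.1 113. ] [462.9 401.9 113. ] 71.59974307016397 42.27274389335438
0 [[330.6, 434.6], [354.9, 455.0], [291.9, 476.1]] [[136.6, 253.2], [124.3, 267.5], [113.0, 232.6]]
-0.1 [[331.6, 433.6], [355.9, 453.9], [293.0, 472.2]] [[137.3, 253.8], [125.0, 268.1], [112.4, 232.7]]
bar3 [[360.3, 373.1], [383.0, 389.5], [327.7, 406.7]]
```

```bash
python3 - <<'E'
from h import *
S=cv2.imread("pics/side_h.png")
m=cv2.inRange(cv2.cvtColor(S,cv2.COLOR_BGR2HSV),(8,90,70),(30,255,255)); m[:310]=0
gx=np.array([.629,.777,0]);gy=np.array([-.777,.629,0])
n,lab,stt,cen=cv2.connectedComponentsWithStats(m)
for nm,c in(("bar1",(503.5,413)),("bar3",(458.9,306.6)),("bar2",(618.6,298.2))):
    q=w2px("side",[*c,112])[0]; l=lab[min(int(q[1]),478),int(q[0])]
    cm=(lab==l).astype(np.uint8)
    def edge(t,w):
        ax=gx*np.cos(t)-np.array([0,0,1])*np.sin(t);up=np.cross(ax,gy);b=np.array([*c,91.])-gx*40
        return w2px("side",[b+ax*s+gy*w+up*22 for s in(14,62)])
    for w in(-22.5,):
        e=edge(0,w);d=e[1]-e[0];d/=np.linalg.norm(d);nn=np.array([d[1],-d[0]])
        pts=[]
        blur=cv2.GaussianBlur(S[:,:,2].astype(np.float32),(0,0),.7)
        for s in np.linspace(0,1,40):
            p=e[0]+(e[1]-e[0])*s; r=np.arange(-9,9,.25)
            prof=np.array([cv2.getRectSubPix(blur,(1,1),tuple((p+nn*k).astype(float).tolist()))[0,0] for k in r])
            if p[1]>475: continue
            pts.append(p+nn*r[np.argmax(np.abs(np.gradient(prof)))])
        v=cv2.fitLine(np.array(pts,np.float32),cv2.DIST_HUBER,0,.01,.01).ravel()
        ang=lambda v:np.degrees(np.arctan(v[1]/v[0]))
        f=lambda t:ang(edge(t,w)[1]-edge(t,w)[0])
        print(nm,"obs",ang(v[:2]).round(2),"flat",f(0).round(2),"raised .1",f(-.1).round(2),len(pts))
E
```

```text
bar1 obs -47.07 flat -47.07 raised .1 -45.13 40
bar3 obs -47.03 flat -45.87 raised .1 -43.45 40
bar2 obs -40.67 flat -40.34 raised .1 -37.25 40
```

Bar 1 is flat, so step 2 should be met. Now the gas handle.

Call:
send_rows:
  series:
    - [[4.5,-0.5,20],[0,0,0],40]
    - [[0,0,30],[0,0,0],40]
    - [[0,0,25],[0,0,0],40]
    - [[0,0,15],[0,0,0],40]
    - [[0,0,10],[0,0,0],40]
    - [[0,0,0],[0,0,0],40]
    - [[0,0,0],[0,0,0],40]

```text
clock: 47.45
position: [594.3, -88.5, 69.5]
ee_rot: [-0.652, 0.758, -0.0, 0.0]
contact_force: [-0.1, 0.7, 0.1]
gripper_width: 39.9
grasp_force: 0.0
```

Call:
send_rows:
  series:
    - [[0,0,0],[0,0,0],0]
    - [[0,0,0],[0,0,0],0]
    - [[0,0,0],[0,0,0],0]
    - [[0,0,0],[0,0,0],0]
    - [[0,0,0],[0,0,0],0]
    - [[0,0,0],[0,0,0],0]

```text
clock: 48.05
position: [593.9, -88.9, 70.0]
ee_rot: [-0.651, 0.759, -0.0, 0.0]
contact_force: [-2.2, 2.3, 6.1]
gripper_width: 11.0
grasp_force: 59.9
```

```bash
python3 - <<'E'
from h import *
s=st([594,-89,68],-1.72);print(s["wrist_torque"])
E
```

```text
t 48.05 p [593.9 -88.9  70. ] psi -1.723 tilt 0.0012 w 11.0 g 59.9 F [-2.2  2.3  6.1] j [ 0.12  0.5  -0.25  0.   -0.82 -0.27]
shift [ 0.  -0.1  2. ] turn -0.003
[ 0.6046894   0.70045314 -0.06067977]
```

Call:
send_rows:
  series:
    - [[0,0,0],[0,0,-0.1],0]
    - [[0,0,0],[0,0,-0.1],0]
    - [[0,0,0],[0,0,-0.1],0]
    - [[0,0,0],[0,0,-0.1],0]
    - [[0,0,0],[0,0,-0.1],0]
    - [[0,0,0],[0,0,-0.1],0]
    - [[0,0,0],[0,0,-0.1],0]

```text
clock: 48.75
position: [594.3, -88.9, 70.0]
ee_rot: [0.873, -0.488, 0.001, -0.001]
contact_force: [-0.9, 1.8, 4.6]
gripper_width: 11.1
grasp_force: 59.8
```

Call:
send_rows:
  series:
    - [[0,0,0],[0,0,-0.1],0]
    - [[0,0,0],[0,0,-0.1],0]
    - [[0,0,0],[0,0,-0.1],0]
    - [[0,0,0],[0,0,-0.1],0]
    - [[0,0,0],[0,0,-0.1],0]
    - [[0,0,0],[0,0,-0.1],0]
    - [[0,0,0],[0,0,-0.1],0]
    - [[0,0,0],[0,0,-0.1],0]

```text
clock: 49.55
position: [594.6, -88.6, 70.0]
ee_rot: [0.994, -0.109, 0.001, -0.0]
contact_force: [-1.7, 4.0, 5.3]
gripper_width: 11.1
grasp_force: 59.9
```

Call:
send_rows:
  series:
    - [[0,0,0],[0,0,-0.07],0]
    - [[0,0,0],[0,0,0],0]
    - [[0,0,0],[0,0,0],0]

```text
clock: 49.85
position: [594.6, -88.5, 70.1]
ee_rot: [0.997, -0.076, 0.001, -0.0]
contact_force: [-1.2, 3.6, 4.3]
gripper_width: 11.0
grasp_force: 59.9
```

```bash
python3 - <<'E'
from h import *
s=st([594,-89,68],-.15);print(s["wrist_torque"])
E
```

```text
t 49.85 p [594.6 -88.5  70.1] psi -0.152 tilt 0.0027 w 11.0 g 59.9 F [-1.2  3.6  4.3] j [ 0.12  0.5  -0.25 -0.   -0.82  1.3 ]
shift [-0.5  0.6  2.1] turn -0.002
[0.98524773 0.40874818 0.07294927]
```

Call:
send_rows:
  series:
    - [[0,0,0],[0,0,0],20]
    - [[0,0,0],[0,0,0],40]
    - [[0,0,0],[0,0,0],40]
    - [[0,0,0],[0,0,0],40]
    - [[0,0,-25],[0,0,0],40]
    - [[0,0,-35],[0,0,0],40]
    - [[0,0,-40],[0,0,0],0]

```text
clock: 50.55
position: [592.7, -89.3, 168.6]
ee_rot: [0.997, -0.077, -0.002, 0.0]
contact_force: [1.6, -0.3, -0.4]
gripper_width: 26.5
grasp_force: 0.0
```

Call:
send_rows:
  series:
    - [[-16.6,-39.1,0],[0,0,0],0]
    - [[-16.6,-39.1,0],[0,0,0],0]
    - [[-16.6,-39.1,0],[0,0,0],0]
    - [[-16.6,-39.1,0],[0,0,0],0]
    - [[-16.6,-39.1,0],[0,0,0],0]
    - [[0,0,0],[0,0,0],0]
    - [[0,0,0],[0,0,0],0]

```text
clock: 51.25
position: [541.1, 117.6, 168.8]
ee_rot: [0.997, -0.075, -0.0, 0.0]
contact_force: [-0.0, -0.1, -0.7]
gripper_width: 0.1
grasp_force: 0.0
```

```bash
python3 - <<'E'
from h import *
I=tri((241.67,235.33),(311,310.3));print(I.round(1),px2w("top",241.67,235.33,95).round(1),px2w("side",311,310.3,95).round(1))
st([541,116.5,100],-.15)
for n,box in(("top",(300,360,190,240)),("side",(275,320,220,275))):
    A=get_image(n)[:,:,::-1];x0,x1,y0,y1=box;R=A[y0:y1,x0:x1]
    m=cv2.inRange(cv2.cvtColor(R,cv2.COLOR_BGR2HSV),(23,150,110),(35,255,255))
    c=max(cv2.findContours(m,0,2)[0],key=cv2.contourArea,default=None)
    if c is not None:
        r=cv2.minAreaRect(c);print(n,np.array(r[0])+[x0,y0],r[1:],cv2.contourArea(c))
print("expect top ends on:",w2px("top",[[594+29.7,-89-4.5,100],[594-29.7,-89+4.5,100]]).round(1).tolist())
E
```

```text
[541.6 116.5  95.7] [543.4 116.5  95. ] [540.1 116.2  95. ]
t 51.25 p [541.1 117.6 168.8] psi -0.151 tilt 0.0002 w 0.1 g 0.0 F [-0.  -0.1 -0.7] j [ 0.51  0.32 -0.26  0.   -0.99  0.91]
shift [ 0.1  1.1 68.8] turn -0.001
top [326.0405407  215.25675774] ((4.438772678375244, 23.18025779724121), 9.462322235107422) 75.5
side [289.03999996 244.71999931] ((17.819091796875, 13.293608665466309), 8.130102157592773) 159.5
expect top ends on: [[327.9, 202.8], [324.1, 226.8]]
```

The handle is on. Now I'll press the igniter with the fingers closed.

Call:
send_rows:
  series:
    - [[0,1,25],[0,0,0],0]
    - [[0,0,25],[0,0,0],0]
    - [[0,0,13],[0,0,0],0]
    - [[0,0,0],[0,0,0],0]
    - [[0,0,0],[0,0,0],0]

```text
clock: 51.85
position: [541.8, 114.8, 106.1]
ee_rot: [0.997, -0.077, 0.0, 0.0]
contact_force: [0.4, -0.1, -0.2]
gripper_width: -0.0
grasp_force: 0.0
```

Call:
send_rows:
  series:
    - [[0,0,3],[0,0,0],0]
    - [[0,0,3],[0,0,0],0]
    - [[0,0,0],[0,0,0],0]

```text
clock: 52.15
position: [541.6, 115.7, 100.2]
ee_rot: [0.997, -0.076, 0.0, -0.0]
contact_force: [0.2, 0.0, -0.1]
gripper_width: 0.5
grasp_force: 0.0
```

Call:
send_rows:
  series:
    - [[0,0,2],[0,0,0],0]
    - [[0,0,2],[0,0,0],0]
    - [[0,0,0],[0,0,0],0]

```text
clock: 52.45
position: [541.6, 115.8, 96.2]
ee_rot: [0.997, -0.076, 0.0, -0.0]
contact_force: [-0.2, -1.1, 4.1]
gripper_width: -0.3
grasp_force: 1.8
```

Call:
send_rows:
  series:
    - [[0,0,2],[0,0,0],0]
    - [[0,0,2],[0,0,0],0]
    - [[0,0,0],[0,0,0],0]

```text
clock: 52.75
position: [541.7, 115.8, 93.9]
ee_rot: [0.997, -0.076, 0.001, 0.0]
contact_force: [-3.5, -1.1, 13.7]
gripper_width: 0.3
grasp_force: 7.1
```

Call:
send_rows:
  series:
    - [[0,0,2],[0,0,0],0]
    - [[0,0,0],[0,0,0],0]
    - [[0,0,0],[0,0,0],0]

```text
clock: 53.05
position: [541.7, 115.8, 93.7]
ee_rot: [0.997, -0.076, 0.001, 0.0]
contact_force: [-8.1, -0.4, 23.0]
gripper_width: -0.2
grasp_force: 11.7
```

Call:
send_rows:
  series:
    - [[0,0,-10],[0,0,0],0]
    - [[0,0,-30],[0,0,0],0]
    - [[0,0,-40],[0,0,-0.115],40]
    - [[-10.5,36.5,0],[0,0,0],40]
    - [[-10.5,36.5,0],[0,0,0],40]
    - [[-10.5,36.5,0],[0,0,0],40]
    - [[-10.5,36.5,0],[0,0,0],40]
    - [[-10.5,36.5,0],[0,0,0],40]

```text
clock: 53.85
position: [480.7, -65.6, 169.2]
ee_rot: [1.0, -0.019, -0.0, -0.0]
contact_force: [-0.2, -0.7, -0.6]
gripper_width: 40.2
grasp_force: 0.0
```

Call:
send_rows:
  series:
    - [[-10.5,36.5,0],[0,0,0],40]
    - [[0,0,35],[0,0,0],40]
    - [[0,0,10],[0,0,0],40]
    - [[0,0,0],[0,0,0],40]
    - [[0,0,0],[0,0,0],40]

```text
clock: 54.35
position: [470.6, -100.2, 125.1]
ee_rot: [1.0, -0.018, 0.0, 0.0]
contact_force: [-0.2, 0.7, 0.4]
gripper_width: 39.9
grasp_force: 0.0
```

```bash
python3 - <<'E'
from h import *
st([470.8,-100.5,70],-.035)
A=get_image("side")[:,:,::-1]
m=cv2.inRange(cv2.cvtColor(A,cv2.COLOR_BGR2HSV),(0,110,80),(22,255,255));m[:,:330]=0;m[:,380:]=0;m[:222]=0;m[265:]=0
n,l,s,c=cv2.connectedComponentsWithStats(m);print(s[1:].tolist(),c[1:].round(1).tolist())
for p in((470.8,-100.5),):
  d=np.array([.9994,-.035])*30
  print(w2px("side",[[p[0]+d[0],p[1]+d[1],100],[p[0]-d[0],p[1]-d[1],100],[*p,82]]).round(1).tolist())
E
```

```text
t 54.35 p [ 470.6 -100.2  125.1] psi -0.037 tilt 0.0004 w 39.9 g 0.0 F [-0.2  0.7  0.4] j [ 0.13  0.25 -0.49  0.   -0.83  1.4 ]
shift [ 0.2  0.3 55.1] turn -0.002
[[330, 222, 50, 29, 1038]] [[354.0, 234.5]]
[[334.7, 235.5], [361.7, 236.9], [347.8, 242.4]]
```

Call:
send_rows:
  series:
    - [[0,0,20],[0,0,0],40]
    - [[0,0,20],[0,0,0],40]
    - [[0,0,15],[0,0,0],40]
    - [[0,0,0],[0,0,0],40]
    - [[0,0,0],[0,0,0],40]

```text
clock: 54.9
position: [471.0, -100.2, 70.7]
ee_rot: [1.0, -0.018, 0.001, 0.0]
contact_force: [0.1, 0.0, -0.2]
gripper_width: 40.1
grasp_force: 0.0
```

Call:
send_rows:
  series:
    - [[0,0,0],[0,0,0],0]
    - [[0,0,0],[0,0,0],0]
    - [[0,0,0],[0,0,0],0]
    - [[0,0,0],[0,0,0],0]
    - [[0,0,0],[0,0,0],0]
    - [[0,0,0],[0,0,0],0]

```text
clock: 55.5
position: [470.9, -99.1, 71.1]
ee_rot: [1.0, -0.019, 0.001, -0.001]
contact_force: [-1.7, 8.9, 5.6]
gripper_width: 9.3
grasp_force: 59.6
```

```bash
python3 - <<'E'
from h import *
s=st([470.8,-100.5,70],-.035);print(s["wrist_torque"])
E
```

```text
t 55.5 p [470.9 -99.1  71.1] psi -0.038 tilt 0.0035 w 9.3 g 59.6 F [-1.7  8.9  5.6] j [ 0.13  0.33 -0.55 -0.   -0.69  1.4 ]
shift [-0.   1.4  1.1] turn -0.003
[ 2.53352027  0.53257581 -0.07233906]
```

Call:
send_rows:
  series:
    - [[0,-1.3,0],[0,0,0],0]
    - [[0,0,0],[0,0,0.1],0]
    - [[0,0,0],[0,0,0.1],0]
    - [[0,0,0],[0,0,0.1],0]
    - [[0,0,0],[0,0,0.1],0]
    - [[0,0,0],[0,0,0.1],0]
    - [[0,0,0],[0,0,0.1],0]
    - [[0,0,0],[0,0,0],0]

```text
clock: 56.3
position: [471.1, -98.3, 71.1]
ee_rot: [0.949, -0.314, 0.001, -0.001]
contact_force: [-0.2, 7.3, 5.2]
gripper_width: 9.1
grasp_force: 59.9
```

Call:
send_rows:
  series:
    - [[0,0,0],[0,0,0.1],0]
    - [[0,0,0],[0,0,0.1],0]
    - [[0,0,0],[0,0,0.1],0]
    - [[0,0,0],[0,0,0.1],0]
    - [[0,0,0],[0,0,0.1],0]
    - [[0,0,0],[0,0,0.1],0]
    - [[0,0,0],[0,0,0.1],0]
    - [[0,0,0],[0,0,0],0]

```text
clock: 57.1
position: [471.9, -97.8, 71.2]
ee_rot: [0.784, -0.621, 0.001, -0.002]
contact_force: [0.7, 9.7, 3.9]
gripper_width: 8.9
grasp_force: 59.7
```

```bash
python3 - <<'E'
from h import *
s=st([470.8,-100.5,70],-.035);print(s["wrist_torque"])
E
```

```text
t 57.1 p [471.9 -97.8  71.2] psi -1.339 tilt 0.0047 w 8.9 g 59.7 F [0.7 9.7 3.9] j [ 0.13  0.33 -0.55 -0.   -0.69  0.1 ]
shift [2.4 1.7 1.1] turn -1.304
[2.52579693e+00 2.35203819e-01 2.13860337e-03]
```

Call:
send_rows:
  series:
    - [[0,0,0],[0,0,0],25]
    - [[0,0,0],[0,0,0],25]
    - [[-1.3,-0.8,0],[0,0,0],25]
    - [[0,0,0],[0,0,0],25]
    - [[0,0,0],[0,0,0],0]
    - [[0,0,0],[0,0,0],0]
    - [[0,0,0],[0,0,0],0]
    - [[0,0,0],[0,0,0],0]

```text
clock: 57.9
position: [471.8, -97.8, 70.1]
ee_rot: [0.785, -0.62, 0.001, -0.001]
contact_force: [4.9, 1.0, -2.5]
gripper_width: 8.9
grasp_force: 61.1
```

Call:
send_rows:
  series:
    - [[0,0,0],[0,0,0.1],0]
    - [[0,0,0],[0,0,0.1],0]
    - [[0,0,0],[0,0,0.1],0]
    - [[0,0,0],[0,0,0.1],0]
    - [[0,0,0],[0,0,0.1],0]
    - [[0,0,0],[0,0,0.1],0]
    - [[0,0,0],[0,0,0.1],0]
    - [[0,0,0],[0,0,0],0]

```text
clock: 58.7
position: [472.6, -97.8, 70.1]
ee_rot: [-0.524, 0.852, -0.001, 0.002]
contact_force: [7.1, 0.3, -3.9]
gripper_width: 8.9
grasp_force: 60.8
```

Call:
send_rows:
  series:
    - [[0,0,0],[0,0,0.1],0]
    - [[0,0,0],[0,0,0.1],0]
    - [[0,0,0],[0,0,0.1],0]
    - [[0,0,0],[0,0,0.1],0]
    - [[0,0,0],[0,0,0.1],0]
    - [[0,0,0],[0,0,0.1],0]
    - [[0,0,0],[0,0,0],0]

```text
clock: 59.4
position: [473.1, -98.2, 70.1]
ee_rot: [-0.249, 0.969, -0.001, 0.002]
contact_force: [7.7, -3.2, -5.3]
gripper_width: 9.0
grasp_force: 60.6
```

```bash
python3 - <<'E'
from h import *
s=st();print(s["wrist_torque"])
E
```

```text
t 59.4 p [473.1 -98.2  70.1] psi -2.639 tilt 0.0052 w 9.0 g 60.6 F [ 7.7 -3.2 -5.3] j [ 0.13  0.34 -0.55  0.   -0.68 -1.2 ]
[-0.82850963 -1.92324883 -0.01949509]
```

Call:
send_rows:
  series:
    - [[0,0,0],[0,0,0],25]
    - [[0,0,0],[0,0,0],25]
    - [[-1.5,-1.4,0],[0,0,0],25]
    - [[0,0,0],[0,0,0],25]
    - [[0,0,0],[0,0,0],0]
    - [[0,0,0],[0,0,0],0]
    - [[0,0,0],[0,0,0],0]
    - [[0,0,0],[0,0,0],0]

```text
clock: 60.2
position: [472.4, -98.7, 69.9]
ee_rot: [-0.249, 0.968, -0.0, -0.0]
contact_force: [-0.3, -2.2, 1.7]
gripper_width: 8.9
grasp_force: 60.5
```

Call:
send_rows:
  series:
    - [[0,0,0],[0,0,0.1],0]
    - [[0,0,0],[0,0,0.1],0]
    - [[0,0,0],[0,0,0.1],0]
    - [[0,0,0],[0,0,0.1],0]
    - [[0,0,0],[0,0,0.1],0]
    - [[0,0,0],[0,0,0.1],0]
    - [[0,0,0],[0,0,0.1],0]
    - [[0,0,0],[0,0,0.1],0]

```text
clock: 61.0
position: [472.4, -98.8, 69.9]
ee_rot: [0.149, 0.989, -0.0, -0.0]
contact_force: [-0.1, -4.5, 2.0]
gripper_width: 9.2
grasp_force: 60.6
```

```bash
python3 - <<'E'
from h import *
s=st();print(s["wrist_torque"],s["joint_efforts"][5])
E
```

```text
t 61.0 p [472.4 -98.8  69.9] psi 2.842 tilt 0.0006 w 9.2 g 60.6 F [-0.1 -4.5  2. ] j [ 0.13  0.34 -0.54  0.   -0.69 -2.  ]
[-0.82049485  0.03632927  0.17323396] 0.5156057327985764
```

Call:
send_rows:
  series:
    - [[0,0,0],[0,0,0.05],0]
    - [[0,0,0],[0,0,0.05],0]
    - [[0,0,0],[0,0,0],0]

```text
clock: 61.3
position: [472.4, -98.7, 69.9]
ee_rot: [0.197, 0.98, -0.0, -0.0]
contact_force: [-0.7, -3.4, 1.6]
gripper_width: 8.9
grasp_force: 60.6
```

```bash
python3 - <<'E'
from h import *
s=st();print(s["wrist_torque"],s["joint_efforts"][5])
E
```

```text
t 61.3 p [472.4 -98.7  69.9] psi 2.745 tilt 0.0004 w 8.9 g 60.6 F [-0.7 -3.4  1.6] j [ 0.13  0.34 -0.54  0.   -0.69 -2.1 ]
[-1.04502499  0.03227765 -0.01320897] -0.12397723272442818
```

Call:
send_rows:
  series:
    - [[0,0,0],[0,0,0.05],0]
    - [[0,0,0],[0,0,0.05],0]
    - [[0,0,0],[0,0,0.05],0]
    - [[0,0,0],[0,0,0.05],0]
    - [[0,0,0],[0,0,0],0]

```text
clock: 61.8
position: [472.4, -98.8, 69.9]
ee_rot: [0.293, 0.956, -0.0, -0.0]
contact_force: [-0.5, -4.2, 1.8]
gripper_width: 9.0
grasp_force: 60.7
```

```bash
python3 - <<'E'
from h import *
s=st();print(s["wrist_torque"],s["joint_efforts"][5])
E
```

```text
t 61.8 p [472.4 -98.8  69.9] psi 2.546 tilt 0.0004 w 9.0 g 60.7 F [-0.5 -4.2  1.8] j [ 0.13  0.34 -0.54  0.   -0.69 -2.3 ]
[-1.22383091  0.10957246 -0.09083569] -0.12376141268759966
```

Call:
send_rows:
  series:
    - [[0,0,0],[0,0,0.05],0]
    - [[0,0,0],[0,0,0.05],0]
    - [[0,0,0],[0,0,0],0]

```text
clock: 62.1
position: [472.4, -98.8, 69.9]
ee_rot: [0.341, 0.94, -0.0, -0.0]
contact_force: [-0.5, -5.5, 2.2]
gripper_width: 9.2
grasp_force: 60.7
```

```bash
python3 - <<'E'
from h import *
s=st();print(s["wrist_torque"],s["joint_efforts"][5])
E
```

```text
t 62.1 p [472.4 -98.8  69.9] psi 2.447 tilt 0.0005 w 9.2 g 60.7 F [-0.5 -5.5  2.2] j [ 0.13  0.34 -0.54  0.   -0.69 -2.4 ]
[-1.41946993  0.10575047 -0.04404422] -0.12329276651144028
```

Call:
send_rows:
  series:
    - [[0,0,0],[0,0,0.05],0]
    - [[0,0,0],[0,0,0.05],0]
    - [[0,0,0],[0,0,0],0]

```text
clock: 62.4
position: [472.4, -98.8, 70.0]
ee_rot: [0.384, 0.923, -0.001, -0.0]
contact_force: [-1.2, -6.4, 2.4]
gripper_width: 8.8
grasp_force: 73.1
```

```bash
python3 - <<'E'
from h import *
s=st();print(s["wrist_torque"],s["joint_efforts"][5])
E
```

```text
t 62.4 p [472.4 -98.8  70. ] psi 2.353 tilt 0.0016 w 8.8 g 73.1 F [-1.2 -6.4  2.4] j [ 0.13  0.34 -0.54  0.   -0.69 -2.49]
[-1.51070264  0.25711093  1.42576798] -1.529637649655342
```

Call:
send_rows:
  series:
    - [[0,0,0],[0,0,0.05],0]
    - [[0,0,0],[0,0,0.05],0]
    - [[0,0,0],[0,0,0],0]

```text
clock: 62.7
position: [472.4, -98.8, 70.1]
ee_rot: [0.427, 0.904, -0.002, 0.0]
contact_force: [-2.3, -5.2, 2.7]
gripper_width: 9.4
grasp_force: 133.4
```

```bash
python3 - <<'E'
from h import *
s=st();print(s["wrist_torque"],s["joint_efforts"][5])
E
```

```text
t 62.7 p [472.4 -98.8  70.1] psi 2.259 tilt 0.003 w 9.4 g 133.4 F [-2.3 -5.2  2.7] j [ 0.13  0.34 -0.55  0.   -0.69 -2.59]
[-1.45789516  0.47477864  3.16273497] -3.2675977796316147
```

The key is at its hard stop. I'll relax the grip, open and lift away.

Call:
send_rows:
  series:
    - [[0,0,0],[0,0,-0.06],0]
    - [[0,0,0],[0,0,-0.05],0]
    - [[0,0,0],[0,0,0],0]
    - [[0,0,0],[0,0,0],25]
    - [[0,0,0],[0,0,0],40]
    - [[0,0,0],[0,0,0],40]
    - [[0,0,-25],[0,0,0],40]
    - [[0,0,-35],[0,0,0],40]

```text
clock: 63.5
position: [471.0, -98.2, 128.7]
ee_rot: [0.384, 0.924, -0.001, -0.002]
contact_force: [0.6, 1.1, -0.0]
gripper_width: 40.2
grasp_force: 0.0
```

Call:
send_rows:
  series:
    - [[0,0,-40],[0,0,0],40]
    - [[25,25,-20],[0,0,0],40]
    - [[25,25,0],[0,0,0],40]
    - [[0,0,0],[0,0,0],40]
    - [[0,0,0],[0,0,0],40]
    - [[0,0,0],[0,0,0],40]

```text
clock: 64.1
position: [472.3, -27.9, 189.4]
ee_rot: [0.383, 0.924, -0.0, -0.0]
contact_force: [-0.1, 0.1, 0.4]
gripper_width: 40.0
grasp_force: 0.0
```

```bash
python3 - <<'E'
from h import *
st();bars(115,"pics/top_z.png")
S=get_image("side")[:,:,::-1];T=cv2.imread("pics/top_z.png")
def blob(A,lo,hi,b,nm):
    x0,x1,y0,y1=b;m=cv2.inRange(cv2.cvtColor(A[y0:y1,x0:x1],cv2.COLOR_BGR2HSV),lo,hi)
    for c in cv2.findContours(m,0,2)[0]:
        if cv2.contourArea(c)>25: r=cv2.minAreaRect(c);print(nm,np.round(np.array(r[0])+[x0,y0],1),np.round(r[1],1),round(r[2],1))
blob(S,(0,180,90),(6,255,255),(230,320,210,330),"red side")
blob(S,(24,150,110),(35,255,255),(275,330,215,280),"handle side")
blob(T,(24,150,110),(35,255,255),(300,360,190,240),"handle top")
blob(T,(6,150,110),(18,255,255),(300,360,245,290),"key top")
print("pin cap expected side",w2px("side",[644.5,-154,111]), "handle on side ends",w2px("side",[[623.7,-93.5,100],[564.3,-84.5,100]]).tolist())
E
```

```text
t 64.1 p [472.3 -27.9 189.4] psi 2.355 tilt 0.0008 w 40.0 g 0.0 F [-0.1  0.1  0.4] j [ 0.29  0.16 -0.41 -0.   -0.99 -2.64]
griddle [118.3 249.9] [503.5 413. ] 46.0 82.1 yaw 0.889
griddle [181.8 215.3] [589.5 261.5] 46.1 171.7 yaw 0.89
red side [310. 311.] [14. 14.] 0.0
red side [274.6 223.1] [18.   8.1] 84.8
handle side [291.3 245.1] [11.  12.9] 12.5
handle top [326.2 215. ] [ 4.3 22.7] 9.5
key top [330.3 264.8] [ 3.8 23.4] 42.7
pin cap expected side [[273.22151799 215.43114564]] handle on side ends [[279.40027817829383, 235.9795904166861], [305.71275758051814, 239.4346932051423]]
```

```bash
python3 -c "
from bench import job_done
print(job_done())"
```

```text
the job is handed in; nothing more can be done
None
```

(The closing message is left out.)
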